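# Unclamp, stack and square up adapter plates

### The arm

A 6-joint arm with a two-finger parallel gripper is mounted at the origin on the work surface. World frame = base frame: x ahead of the robot, y to its left, z up, the work surface at z = 0. Lengths are in m, angles in rad, forces in N, time in s.
With the tool pointing down it reaches from about 0.225 to 0.875 m from the base axis. Payload 3.4 kg.
Tool frame: the origin (TCP) lies on the centre line of the jaws, within the pads' length; the fingertips stand 19 mm ahead of it and the grasp point (between the pads) is the TCP (nose_length is the distance from the TCP to the fingertips, in m); z points along the fingers, y is the direction in which the jaws open and shut (so a half turn about z gives the same grasp; the last joint's range is limited). The gripper opens to 85 mm and grips with 20 to 120 N. Pads are 22 mm wide; open, the fingers measure 114 mm over their backs; the gripper's body (76 mm by 85 mm) begins 54 mm behind the grasp point. The pads swing forward as they close: fully open they stand 13 mm farther back than shut.
Start: joints at [-1.367, 0.276, 1.505, -0, 1.361, -0.121], TCP at [0.183, -0.545, 0.25] pointing down, gripper open.
Joint ranges: [-2.89, 2.89], [-0.75, 2.08], [0.22, 2.7], [-1.18, 4.32], [0.11, 2.71], [-2.7, 2.7]. Speed limits (rad/s): [2.57, 2.57, 3.14, 3.14, 3.14, 3.14].

### API

Orientations are given as a unit quaternion [w, x, y, z].
In Python, from rig import * gives the robot as it stands.
- The arm moves only by the shell command python3 -m jog 'ROWS' [OPENING] [FORCE]. ROWS is JSON, one flat list of numbers, 6 for each row, row after row: the shift along the tool's x, y, z in mm, then the turn, a rotation vector about the tool's x, y, z in degrees. In form: [tx, ty, tz, wx, wy, wz, tx, ty, tz, wx, wy, wz, ...]. A call has 1 to 10 rows; each row is the pose to reach, as a shift and turn from the pose commanded when the call began, along the tool's axes at that moment; what a row does not reach only later rows make up. A row lasts 1/8 s, in which the tool goes at most 62.5 mm and 10.7 degrees, less where a joint would pass 70% of its speed; a pose out of reach is approached as far as the arm can. A call with a gripper value outside its range is refused whole. OPENING is the closure, from 0 (fully open) to 1 (shut), set as the call begins (- or left out, the last holds). The fingers move at their own pace and stop on an object; FORCE is the grip in N (left out, the last holds). Time passes only in rows, so rows that repeat a pose let the fingers close. It gives the time, the measured TCP pose, the force and the opening at its end, in the units of the state.
- get_state(): the state, without advancing time (a new reading comes with each control period).
- get_image(name): name is "side" or "top" or "wrist"; returns a dict with "frame" (480x640x3 uint8, red, green, blue), "camera_matrix" (3x3 intrinsics, pixels), "k1" (the pictures are not rectified: a ray, as slopes to the right and down, at radius r is drawn at 1 + k1 r^2 times it, then the intrinsics apply), "rvec" (rotation vector, rad) and "tvec" (3), from world to camera coordinates, as OpenCV has them. Camera axes: x right, y down, z forward; pixel columns grow to the right and rows downward; lengths in m; the calibration is good to about 2 mm. A picture is of the moment at which its call begins. There is no depth.
- sign_off(): hands the job in, once; it reports no verdict.
The state is a dict: "clock": time; "qpos": joint angles; "qd": joint speeds; "effort": joint torques, N m; "position": TCP position; "ee_rot": TCP orientation; "contact_force": force on the tool from outside, world axes, zero at the start; "moment": the same for the moment, N m; "width": finger opening in m.
Only numpy, scipy, OpenCV 4.12 (cv2) and the standard library are available. Lean on these libraries where they do the work, as an engineer would, in place of code of your own. Each camera call takes 0.05 s, during which the arm holds its last target.

### The job

Flip the toggle clamp's arm up past centre so that it stays open, lift the freed plate out of the nest and lay it in the printed outline on the storage board, then stack all the other plates evenly on it with one green separator sheet between every two plates. When the stack is complete, lay the straightedge on the board flush against the long edge of the bottom plate on the side with the blue stripe, roughly centred, and let go; leave the clamp open and do not disturb the bottle, the tip box and the tube rack.

Things in the scene. Friction and masses are not known exactly. Their poses are not given: they have to be found in the camera images.
- clamp (a joint): toggle clamp arm, hinge angle in rad: 0 = closed, arm level above the clamped plate; grows as the knob end swings up and over, away from the plate; stop at 2.1. Light (90 g, well under 1 N at the knob) and moved by its own weight: below about 1.55 it falls shut when let go, beyond that it falls open and stays
- clamp_knob (a point): centre of the red cylindrical knob at the free end of the clamp arm: 18 mm in diameter, 26 mm long, its axis parallel to the hinge (nest y), 100 mm from the pivot; when closed it is 32 mm above the top of the clamped plate, over a point 10 mm from the plate's middle towards the end away from the pivot. Held by its two flat ends it can turn between the fingers
- clamp_pivot (a point): hinge axis of the clamp (parallel to nest y), 90 mm from the nest's origin along nest +x and 60 mm above the bench; the arm points to nest -x when closed, straight up at 1.57. The two steel cheeks that carry it reach 70 mm above the bench
- nest: fixed white and black clamping nest, base 250 x 80 x 4 mm from x = -95 to +155 mm; origin on the bench under the middle of the seat, x along the seated plate's length towards the clamp. The plate rests 16 mm above the bench on an aluminium pedestal 34 mm wide, located by black lugs only at its four corners and its two ends with 2 to 3 mm play (lug tops 5 mm above the plate's underside); both long edges are free for 70 mm in the middle. The clamp stands at the +x end
- board: fixed white storage board 220 x 160 x 10 mm (x, y, z); origin at the centre of its underside, x along its length, top 10 mm above the bench. A black outline 112 x 62 mm for the bottom plate is printed in its middle, long side along x. A blue stripe runs along its +y side, 75 mm from the middle
- plate_a: the clamped plate, which becomes the bottom one: aluminium adapter plate 100 x 50 x 12 mm (x, y, z), about 160 g, flat, two rows of small dark wells on top; origin at the centre of its underside, x along its length, z up
- plate_b: loose plate lying flat on the bench (may be absent): aluminium adapter plate 100 x 50 x 12 mm (x, y, z), about 160 g, flat, two rows of small dark wells on top; origin at the centre of its underside, x along its length, z up
- plate_c: loose plate lying flat on the bench (may be absent): aluminium adapter plate 100 x 50 x 12 mm (x, y, z), about 160 g, flat, two rows of small dark wells on top; origin at the centre of its underside, x along its length, z up
- plate_d: loose plate lying flat on the bench (may be absent): aluminium adapter plate 100 x 50 x 12 mm (x, y, z), about 160 g, flat, two rows of small dark wells on top; origin at the centre of its underside, x along its length, z up
- rack: fixed grey stand for the separator sheets, base 90 x 290 x 4 mm (x, y, z), origin at the centre of its underside; three white ribs 80 x 22 mm along x at y = -100, 0, +100 mm, tops 20 mm above the bench, each with one sheet. Sheets that are not needed stay here
- sheet_1: stiff green plastic separator sheet 100 x 48 x 5 mm (x, y, z), 30 g; at first it lies level on one rib of the stand with its underside 20 mm above the bench, and both long edges overhang the rib by about 13 mm; origin at the centre of its underside, x along its length
- sheet_2: stiff green plastic separator sheet 100 x 48 x 5 mm (x, y, z), 30 g; at first it lies level on one rib of the stand with its underside 20 mm above the bench, and both long edges overhang the rib by about 13 mm; origin at the centre of its underside, x along its length
- sheet_3: stiff green plastic separator sheet 100 x 48 x 5 mm (x, y, z), 30 g; at first it lies level on one rib of the stand with its underside 20 mm above the bench, and both long edges overhang the rib by about 13 mm; origin at the centre of its underside, x along its length
- straightedge: aluminium straightedge 180 x 46 x 8 mm (x, y, z), about 280 g, both long faces true, with a black grip block 30 x 20 mm (x, y) on its middle that reaches 62 mm above the underside; origin at the centre of its underside, x along its length. Held by the two ends of the grip block (30 mm along x) both long faces stay free. Flush, its centre line is 48 mm from the bottom plate's
- bottle: bystander: amber bottle with a blue cap, 52 mm in diameter, 100 mm high, origin at the centre of its underside; leave alone
- tip_box: bystander: blue box with a white lid, 82 x 122 x 68 mm, origin at the centre of its underside; leave alone
- tube_rack: bystander: orange rack of capped tubes, 60 x 140 x 52 mm, origin at the centre of its underside; leave alone
- nest_seat (a point): centre of the seat in the nest, 16 mm above the bench: where the underside of the clamped plate rests
Mind the look-alikes: they are no part of the job. What is shaped like the plate_d but brown or turquoise is not meant.

How it is judged:
On the way, in this order (a step that is already met when the one before it is completed fails the run):
1. the clamp arm is flipped up past centre while the plate is still in the nest (value of joint clamp above 1.8 rad and distance between plate_a and nest_seat below 0.012 m), for 0.2 s.
2. the freed plate lies in the outline on the board, let go (horizontal distance between plate_a and board below 0.01 m and angle between the x axis of plate_a and the x axis of board, either way round below 0.1 rad and z of plate_a in the frame of board between 0.008 and 0.0125 m and linear speed of plate_a below 0.03 m/s and contact force between the fingers and plate_a below 0.5 N), for 0.2 s.
3. all the other plates are stacked on it with one separator sheet between every two plates (horizontal distance between plate_a and board below 0.01 m and angle between the x axis of plate_a and the x axis of board, either way round below 0.1 rad and z of plate_a in the frame of board between 0.008 and 0.0125 m and x of plate_b in the frame of plate_a between -0.009 and 0.009 m and y of plate_b in the frame of plate_a between -0.009 and 0.009 m and angle between the x axis of each of plate_b, plate_c, plate_d and the x axis of plate_a, either way round below 0.1 rad and angle between each of plate_b, plate_c, plate_d's own z axis and vertical below 0.06 rad and linear speed of each of plate_b, plate_c, plate_d below 0.03 m/s and contact force between the fingers and plate_b below 0.5 N and (z of plate_b in the frame of plate_a between 0.015 and 0.019 m or z of plate_b in the frame of plate_a between 0.032 and 0.036 m or z of plate_b in the frame of plate_a between 0.049 and 0.053 m) and x of plate_c in the frame of plate_a between -0.009 and 0.009 m and y of plate_c in the frame of plate_a between -0.009 and 0.009 m and contact force between the fingers and plate_c below 0.5 N and (z of plate_c in the frame of plate_a between 0.015 and 0.019 m or z of plate_c in the frame of plate_a between 0.032 and 0.036 m or z of plate_c in the frame of plate_a between 0.049 and 0.053 m) and x of plate_d in the frame of plate_a between -0.009 and 0.009 m and y of plate_d in the frame of plate_a between -0.009 and 0.009 m and contact force between the fingers and plate_d below 0.5 N and (z of plate_d in the frame of plate_a between 0.015 and 0.019 m or z of plate_d in the frame of plate_a between 0.032 and 0.036 m or z of plate_d in the frame of plate_a between 0.049 and 0.053 m) and ((x of sheet_1 in the frame of plate_a between -0.009 and 0.009 m and y of sheet_1 in the frame of plate_a between -0.009 and 0.009 m and angle between the x axis of sheet_1 and the x axis of plate_a, either way round below 0.1 rad and angle between sheet_1's own z axis and vertical below 0.06 rad and linear speed of sheet_1 below 0.03 m/s and contact force between the fingers and sheet_1 below 0.5 N) or horizontal distance between sheet_1 and plate_a above 0.11 m) and ((x of sheet_2 in the frame of plate_a between -0.009 and 0.009 m and y of sheet_2 in the frame of plate_a between -0.009 and 0.009 m and angle between the x axis of sheet_2 and the x axis of plate_a, either way round below 0.1 rad and angle between sheet_2's own z axis and vertical below 0.06 rad and linear speed of sheet_2 below 0.03 m/s and contact force between the fingers and sheet_2 below 0.5 N) or horizontal distance between sheet_2 and plate_a above 0.11 m) and ((x of sheet_3 in the frame of plate_a between -0.009 and 0.009 m and y of sheet_3 in the frame of plate_a between -0.009 and 0.009 m and angle between the x axis of sheet_3 and the x axis of plate_a, either way round below 0.1 rad and angle between sheet_3's own z axis and vertical below 0.06 rad and linear speed of sheet_3 below 0.03 m/s and contact force between the fingers and sheet_3 below 0.5 N) or horizontal distance between sheet_3 and plate_a above 0.11 m)), for 0.2 s.
4. the straightedge lies flush against the bottom plate on the blue-stripe side (y of straightedge in the frame of plate_a between -0.0505 and 0.0505 m and angle between the x axis of straightedge and the x axis of plate_a, either way round below 0.03 rad and y of straightedge in the frame of board above 0.02 m and x of straightedge in the frame of plate_a between -0.035 and 0.035 m and z of straightedge in the frame of board between 0.008 and 0.0125 m and angle between straightedge's own z axis and vertical below 0.04 rad and linear speed of straightedge below 0.03 m/s and contact force between the fingers and straightedge below 0.5 N), for 0.2 s.
At the end, for the whole second after the job is handed in: Clamp over 1.8 rad; bottom plate within 10 mm, 0.1 rad of the outline; other plates and used sheets within 9 mm, 0.1 rad of it, plates 17, 34, 51 mm (+-2) above it, spare sheets 110 mm off; straightedge on the stripe side, gap under 2.5 mm, 0.03 rad, centred within 35 mm; all let go, at rest (all of step 3 and all of step 4 and value of joint clamp above 1.8 rad and linear speed of plate_a below 0.03 m/s and contact force between the fingers and plate_a below 0.5 N); the robot touches nothing.
It fails at once if the bottle disturbed (distance of bottle from where it was at the start of the episode above 0.025 m or angle between bottle's own z axis and vertical above 0.3 rad).
It fails at once if the tip box disturbed (distance of tip_box from where it was at the start of the episode above 0.025 m or angle between tip_box's own z axis and vertical above 0.3 rad).
It fails at once if the tube rack disturbed (distance of tube_rack from where it was at the start of the episode above 0.025 m or angle between tube_rack's own z axis and vertical above 0.3 rad).
Of plate_b, plate_c, plate_d only 2 to 3 are there at a start; the rules pass over those that are not, and their reading is None.
At some moment in a run one of straightedge may be knocked a few centimetres aside while the robot is not near it.
Once in a run the grip may slacken for a moment while it holds something.
It also fails if it takes over 210 s, if anything falls off the work surface, if the arm or the gripper's body presses on something with over 40 N, if the wrist force passes 120 N, or if a joint passes its speed limit or range.

## Working session

There is one attempt and no reset: what is moved stays moved. The work goes in short steps, Python scripts to look and compute and a shell command to move; the robot and the scene stay as the last step left them, time stands still between calls to the robot, and variables do not carry over. Pictures are saved under pics/ and viewed, and the job is handed in when it is done.

```bash
ls; mkdir -p pics
python3 - <<'E'
from rig import *
import cv2
s=get_state();print(s)
for n in ["side","top","wrist"]:
    i=get_image(n);cv2.imwrite(f"pics/{n}0.png",i["frame"][:,:,::-1]);print(n,i["camera_matrix"],i["k1"],i["rvec"],i["tvec"])
E
```

```text
pics
{'clock': 0.0, 'qpos': array([-1.36697391e+00,  2.76612025e-01,  1.50613894e+00, -1.57899397e-05,
        1.36071561e+00, -1.20967986e-01]), 'qd': array([ 5.73521817e-04,  4.56453832e-04, -6.33145712e-04,  1.38482224e-05,
       -2.62045724e-03,  5.09551335e-04]), 'effort': array([ 2.08947880e-03, -4.16779125e+01, -2.45807594e+01, -6.38481310e-05,
        1.08723115e-02, -1.24965911e-05]), 'position': array([ 0.18339342, -0.54444092,  0.24942767]), 'ee_rot': array([-9.35837998e-04,  9.86842152e-01,  1.61683915e-01, -4.65178294e-05]), 'contact_force': array([-0.55971773,  0.27161345, -0.83073497]), 'moment': array([ 0.01226092,  0.02490699, -0.00601745]), 'width': 0.0856760529496564}
side [[491.94994699   0.         322.08117277]
 [  0.         491.94994699 244.19940435]
 [  0.           0.           1.        ]] -0.1381498821511882 [ 0.2055686  -2.85179895  1.20378952] [0.5397523  0.08315935 1.15482755]
top [[551.12519776   0.         322.66043835]
 [  0.         551.12519776 246.33723168]
 [  0.           0.           1.        ]] -0.09111712841351824 [ 2.18900576 -2.16285809  0.12084165] [-0.00711981  0.51559372  1.50144777]
wrist [[412.41988281   0.         328.36136612]
 [  0.         412.41988281 238.88241775]
 [  0.           0.           1.        ]] -0.05562229392195439 [-2.32081144  1.66567573  0.28246918] [-0.57450576 -0.04387826  0.38139393]
```

View pics/top0.png

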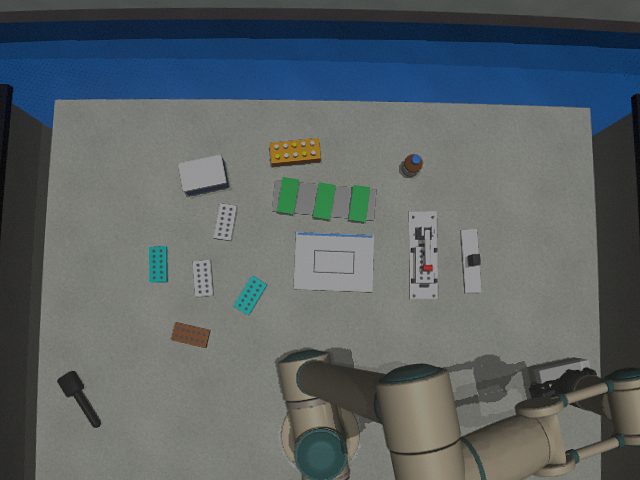

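View pics/side0.png

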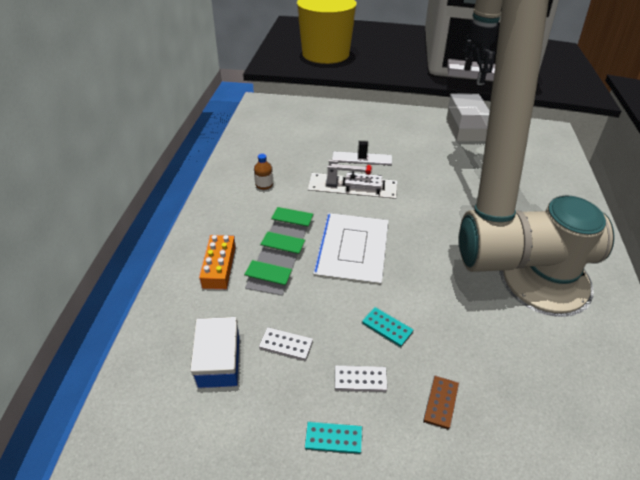

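View pics/wrist0.png

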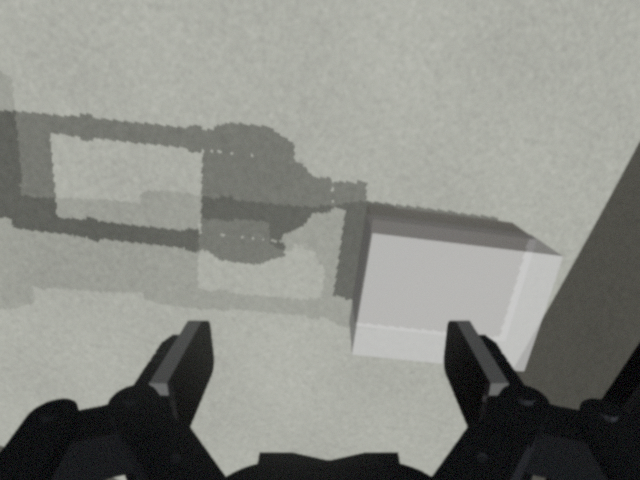

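```bash
cat > h.py <<'E'
from rig import *
import cv2, numpy as np
from scipy.spatial.transform import Rotation as R
def cam(n):
    i=get_image(n); i["Rm"]=cv2.Rodrigues(np.array(i["rvec"],float))[0]; i["t"]=np.array(i["tvec"],float).ravel(); i["dist"]=np.array([i["k1"],0,0,0],float); return i
def ray(i,uv):
    uv=np.array(uv,float).reshape(-1,1,2)
    p=cv2.undistortPoints(uv,i["camera_matrix"],i["dist"]).reshape(-1,2)
    d=np.c_[p,np.ones(len(p))]@i["Rm"]   # R^T d
    return -i["Rm"].T@i["t"], d
def onplane(i,uv,z):
    o,d=ray(i,uv); s=(z-o[2])/d[:,2]; return o+d*s[:,None]
def proj(i,P):
    return cv2.projectPoints(np.array(P,float).reshape(-1,1,3),np.array(i["rvec"],float),i["t"],i["camera_matrix"],i["dist"])[0].reshape(-1,2)
def rect(i,cnt,z):
    """min area rect on plane z: centre, long axis angle, (long,short)"""
    P=onplane(i,cnt.reshape(-1,2),z)[:,:2]
    (c,(w,h),a)=cv2.minAreaRect((P*1000).astype(np.float32))
    if w<h: w,h,a=h,w,a+90
    a=(a+90)%180-90
    return np.array(c)/1000,a,(w,h)
def save(i,name): cv2.imwrite(f"pics/{name}.png",i["frame"][:,:,::-1])
def hsv(i): return cv2.cvtColor(i["frame"],cv2.COLOR_RGB2HSV)
def cnts(m,amin=80):
    cs=cv2.findContours(m.astype(np.uint8),cv2.RETR_EXTERNAL,cv2.CHAIN_APPROX_NONE)[0]
    return [c for c in cs if cv2.contourArea(c)>amin]
def tgt(x,y,z,yaw):
    """tool down, jaw axis(tool y) along world angle yaw(deg) ; returns row (mm,deg) choosing nearest half turn"""
    s=get_state(); q=s["ee_rot"]; Rc=R.from_quat([q[1],q[2],q[3],q[0]])
    best=None
    for k in (0,180):
        a=np.radians(yaw+k); ty=np.array([np.cos(a),np.sin(a),0]); tz=np.array([0,0,-1.]); tx=np.cross(ty,tz)
        rv=(Rc.inv()*R.from_matrix(np.c_[tx,ty,tz])).as_rotvec(degrees=True)
        if best is None or np.linalg.norm(rv)<np.linalg.norm(best): best=rv
    d=Rc.inv().apply(np.array([x,y,z])-s["position"])*1000
    print("row",np.round(d,1),np.round(best,1),"| dist",round(float(np.linalg.norm(d))),"q6",np.round(s["qpos"][5],2))
    return d,best
E
python3 - <<'E'
from h import *
i=cam("top");H=hsv(i);f=i["frame"].astype(int)
g=(H[...,0]>45)&(H[...,0]<75)&(H[...,1]>120)
for c in cnts(g): print("green",c.reshape(-1,2).mean(0).round(),rect(i,c,0.025))
w=(H[...,2]>190)&(H[...,1]<25)
for c in cnts(w): print("white",c.reshape(-1,2).mean(0).round(),rect(i,c,0.012),rect(i,c,0.010))
r=((H[...,0]<6)|(H[...,0]>174))&(H[...,1]>150)&(H[...,2]>90)
for c in cnts(r,8): print("red",c.reshape(-1,2).mean(0).round(),rect(i,c,0.07))
b=(H[...,0]>100)&(H[...,0]<125)&(H[...,1]>100); b[:130]=0
for c in cnts(b,10): print("blue",c.reshape(-1,2).mean(0).round(),rect(i,c,0.010))
k=(H[...,2]<60); k[350:]=0;k[:180]=0
for c in cnts(k,15): print("black",c.reshape(-1,2).mean(0).round(),rect(i,c,0.06))
x0=f[190:310,280:500].astype(np.uint8)[:,:,::-1]
cv2.imwrite("pics/topz.png",cv2.resize(x0,None,fx=3.6,fy=3.6,interpolation=cv2.INTER_CUBIC))
E
```

```text
green [359. 203.] (array([ 0.63889178, -0.10115066]), -7.167388916015625, (99.38589477539062, 47.52876281738281))
green [324. 201.] (array([ 0.64460388, -0.00284468]), -8.82525634765625, (99.3907699584961, 47.21669387817383))
green [287. 195.] (array([0.65855127, 0.09881451]), -8.746086120605469, (99.50152587890625, 46.68359375))
red [427. 267.] (array([ 0.45745895, -0.28239651]), -89.36910957098007, (21.810686111450195, 13.495960235595703))
blue [335. 235.] (array([ 0.55088623, -0.03407623]), 88.4453353881836, (205.26156616210938, 5.6560564041137695))
blue [416. 159.] (array([ 0.77198376, -0.26418884]), -88.89152038097382, (26.152694702148438, 23.511201858520508))
blue [596. 132.] (array([ 0.8661828 , -0.80812506]), -87.89234137535095, (29.750146865844727, 15.297163009643555))
black [474. 259.] (array([ 0.4813327 , -0.41283673]), -89.39752930402756, (31.190109252929688, 30.12957000732422))
black [419. 234.] (array([ 0.55214282, -0.26435324]), -0.3439788818359375, (33.048892974853516, 19.237995147705078))
black [619. 263.] (array([ 0.47659967, -0.82535431]), -2.5050048828125, (481.4907531738281, 133.67861938476562))
black [209. 189.] (array([0.66615863, 0.3177377 ]), -73.39082145690918, (117.2219009399414, 18.93228530883789))
black [ 21. 262.] (array([0.4555105 , 0.83409265]), 1.778599739074707, (471.0120544433594, 140.4184112548828))
```

View pics/topz.png

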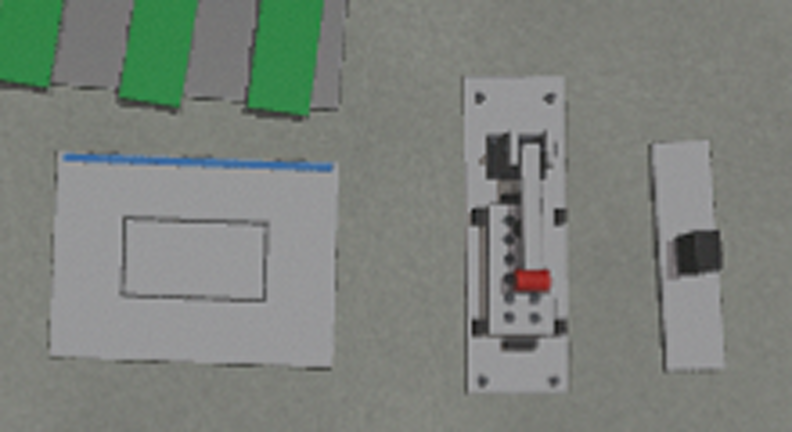

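Run:
```python
from h import *
i=cam("top");H=hsv(i)
print(H[250,310],H[300,250],H[280,418],H[280,205],H[250,470])
w=(H[...,2]>172)&(H[...,1]<16); w[:205]=0;w[310:]=0
w=cv2.morphologyEx(w.astype(np.uint8),cv2.MORPH_OPEN,np.ones((3,3)))
for c in cnts(w): print("white",c.reshape(-1,2).mean(0).round(),[rect(i,c,z) for z in(0.012,0.010,.004)])
cv2.imwrite("pics/w.png",w*255)
```

```text
[120   2 152] [ 89 121 118] [120   2 151] [110  23  68] [130   5 151]
```

View pics/w.png

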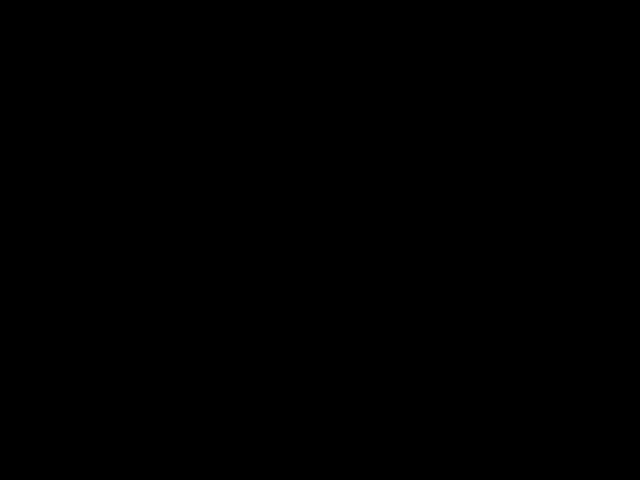

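Run:
```python
from h import *
i=cam("top");f=cv2.GaussianBlur(i["frame"],(3,3),0).astype(int)
print(f[330,130],f[300,340],f[250,310],f[280,205])
w=(f.min(2)>138)&(f[...,2]-f[...,0]>-3)&(f[...,2]-f[...,0]<20); w[:200]=0;w[310:]=0
w=cv2.morphologyEx(w.astype(np.uint8),cv2.MORPH_OPEN,np.ones((2,2)))
for c in cnts(w): print("white",c.reshape(-1,2).mean(0).round(),[rect(i,c,z) for z in(0.012,0.010,.004)])
cv2.imwrite("pics/w.png",w*255)
```

```text
[122 123 116] [124 126 120] [150 151 152] [92 94 96]
white [424. 292.] [(array([ 0.39260071, -0.28679498]), -89.47884541749954, (70.71063232421875, 39.00273513793945)), (array([ 0.39263782, -0.28718997]), -89.47890204191208, (70.80282592773438, 39.05363082885742)), (array([ 0.39274924, -0.28837488]), -89.4790820479393, (71.07948303222656, 39.206329345703125))]
white [474. 280.] [(array([ 0.42794037, -0.42548978]), 3.3391337394714355, (70.51115417480469, 42.608009338378906)), (array([ 0.42802362, -0.42606567]), 3.339125156402588, (70.60315704345703, 42.66354751586914)), (array([ 0.42827316, -0.42779346]), 3.3391406536102295, (70.87908935546875, 42.83033752441406))]
white [200. 279.] [(array([0.42186536, 0.33956046]), 7.110526084899902, (96.44525909423828, 31.034847259521484)), (array([0.42194058, 0.3399826 ]), 7.110518455505371, (96.57111358642578, 31.07532501220703)), (array([0.42216641, 0.34124896]), 7.1105146408081055, (96.94852447509766, 31.196773529052734))]
white [335. 264.] [(array([ 0.46764597, -0.03493233]), 88.5785140991211, (218.3153533935547, 149.45448303222656)), (array([
[... 732 characters left out ...]
6, -0.42199274]), 3.310317039489746, (76.26557922363281, 42.691619873046875))]
white [420. 227.] [(array([ 0.56852808, -0.2850542 ]), -0.29451751708984375, (100.89495849609375, 77.05005645751953)), (array([ 0.56879468, -0.28544681]), -0.2947540283203125, (101.02688598632812, 77.15038299560547)), (array([ 0.56959454, -0.286625  ]), -0.29451751708984375, (101.42147827148438, 77.45214080810547))]
white [226. 222.] [(array([0.58234442, 0.27208771]), -8.642936706542969, (96.30371856689453, 46.45975112915039)), (array([0.58262909, 0.27242178]), -8.642936706542969, (96.4293441772461, 46.520362854003906)), (array([0.58348297, 0.2734241 ]), -8.642936706542969, (96.80628967285156, 46.70219421386719))]
```

View pics/w.png

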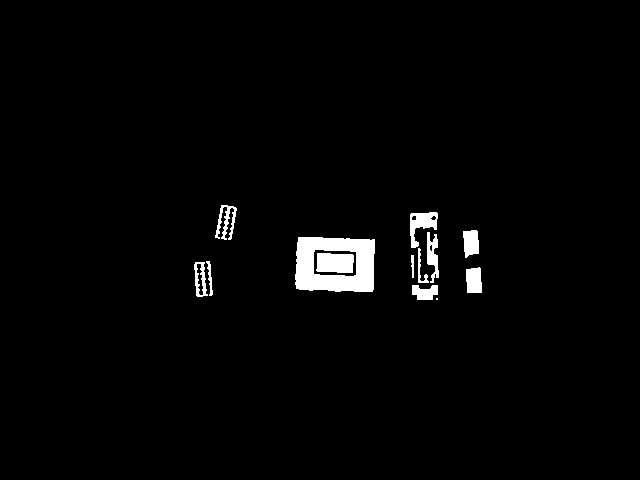

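Run:
```python
from h import *
i=cam("wrist");s=get_state();q=s["ee_rot"];Rc=R.from_quat([q[1],q[2],q[3],q[0]])
o=-i["Rm"].T@i["t"];print("cam in tool",Rc.inv().apply(o-s["position"])); print("optic axis tool",Rc.inv().apply(i["Rm"][2]))
print("tool axes",Rc.as_matrix().round(3))
i=cam("top")
# nest base corners from zoom picture (px/3.6 + offset)
for n,p,z in [("nest",[(464,77),(564,76),(567,391),(466,393)],.004),("board",[(57,152),(338,164),(331,368),(51,356)],.01),("outl",[(124,217),(268,224),(265,300),(121,296)],.01),("se",[(652,144),(709,141),(723,368),(665,370)],.008),("plate",[(489,206),(555,333),(489,333)],.028)]:
    P=onplane(i,np.array(p)/3.6+[280,190],z)[:,:2];print(n,P.round(4).tolist(),P.mean(0))
tgt(0.44,-0.285,0.25,-90)
```

```text
cam in tool [ 8.42874116e-02 -2.24128812e-05 -1.24471664e-01]
optic axis tool [-3.28690773e-01  7.34556057e-04  9.44437312e-01]
tool axes [[ 0.948  0.319 -0.   ]
 [ 0.319 -0.948  0.   ]
 [ 0.    -0.    -1.   ]]
nest [[0.6207, -0.245], [0.6227, -0.3247], [0.3745, -0.3249], [0.3723, -0.2457]] [ 0.49756784 -0.28507385]
board [[0.556, 0.0746], [0.5495, -0.1447], [0.3906, -0.1397], [0.3974, 0.0767]] [ 0.47337907 -0.03327792]
outl [[0.5058, 0.0218], [0.5018, -0.0903], [0.4426, -0.0883], [0.4444, 0.0233]] [ 0.47366025 -0.03337466]
se [[0.5689, -0.3934], [0.572, -0.4391], [0.3933, -0.4475], [0.3914, -0.4014]] [ 0.48141504 -0.42036282]
plate [[0.5162, -0.2599], [0.4188, -0.3106], [0.4183, -0.2594]] [ 0.4510767  -0.27662663]
row [ 3.261e+02 -1.645e+02  2.000e-01] [-0.   0.  18.6] | dist 365 q6 -0.12
```

```bash
python3 -m jog '[340,-160,0,0,0,18.6, 340,-160,0,0,0,18.6, 340,-160,0,0,0,18.6, 340,-160,0,0,0,18.6, 340,-160,0,0,0,18.6, 340,-160,0,0,0,18.6, 340,-160,0,0,0,18.6, 340,-160,0,0,0,18.6]' 0.4
python3 - <<'E'
from h import *
print(get_state()["position"]); i=cam("wrist");save(i,"wr1")
tgt(0.4576,-0.285,0.09,-90)
E
```

```text
clock: 1.4
position: [0.4545, -0.2848, 0.2502]
ee_rot: [0.0, 1.0, 0.001, -0.0]
contact_force: [-0.7, -0.5, -0.1]
width: 0.0514
[ 0.45450551 -0.28483896  0.2502487 ]
row [  3.7  -0.6 160.2] [ 0.  0. -0.] | dist 160 q6 0.88
```

View pics/wr1.png

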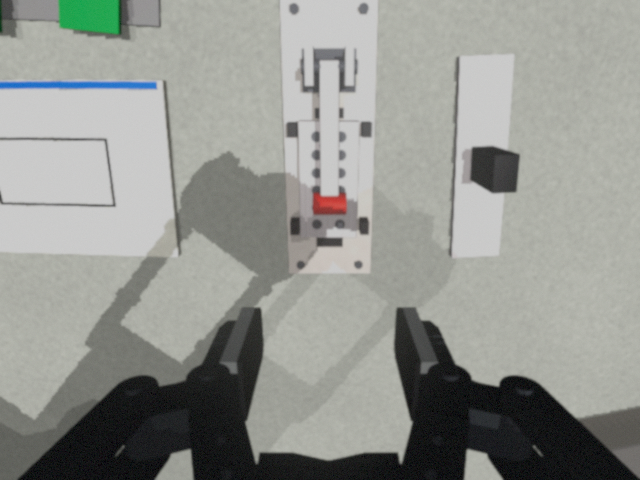

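```bash
cat > m1.py <<'E'
from h import *
i=cam("wrist");H=hsv(i)
r=((H[...,0]<6)|(H[...,0]>174))&(H[...,1]>150)&(H[...,2]>60)
for c in cnts(r,8): print("knob",rect(i,c,0.064))
for n,p,z in [("nest",[(281,0),(379,0),(370,273),(290,273)],.004),("plate",[(300,122),(358,122)],.028),("outl R",[(107,139),(115,206)],.01),("board R",[(164,80),(179,257)],.01),("se",[(459,56),(514,54),(500,256),(452,257)],.008),("blk",[(472,147),(473,186),(517,190),(519,153)],.062),("cheeks",[(307,48),(350,48)],.07)]:
    P=onplane(i,np.array(p),z)[:,:2];print(n,P.round(4).tolist(),P.mean(0))
E
python3 m1.py
```

```text
knob (array([ 0.4603074 , -0.28618961]), 89.9969711303711, (24.109447479248047, 14.325933456420898))
nest [[0.613, -0.2479], [0.6131, -0.3269], [0.3737, -0.3271], [0.3738, -0.2486]] [ 0.49339335 -0.28762027]
plate [[0.5183, -0.263], [0.5183, -0.3102]] [ 0.51832052 -0.28661279]
outl R [[0.5043, -0.0915], [0.4435, -0.0889]] [ 0.47387062 -0.09018476]
board R [[0.5523, -0.1483], [0.3929, -0.1431]] [ 0.47261529 -0.14571561]
se [[0.5711, -0.3943], [0.5735, -0.4405], [0.3931, -0.452], [0.3922, -0.4052]] [ 0.48246182 -0.42300752]
blk [[0.5027, -0.3941], [0.4728, -0.3982], [0.4699, -0.4335], [0.4985, -0.4309]] [ 0.48598713 -0.41416954]
cheeks [[0.5699, -0.2714], [0.5699, -0.3007]] [ 0.56990172 -0.28607952]
```

```bash
python3 -m jog '[4.5,1,60,0,0,0, 4.5,1,120,0,0,0, 4.5,1,160,0,0,0, 4.5,1,187,0,0,0, 4.5,1,187,0,0,0]' 0.4 20;python3 -m jog '[0,0,0,0,0,0,0,0,0,0,0,0,0,0,0,0,0,0,0,0,0,0,0,0,0,0,0,0,0,0]' 1 20
python3 - <<'E'
from h import *
i=cam("wrist");save(i,"wr2");save(cam("side"),"sd2")
E
```

```text
clock: 2.12
position: [0.4568, -0.2862, 0.0614]
ee_rot: [-0.001, 1.0, -0.001, -0.002]
contact_force: [-0.5, -0.7, 0.9]
width: 0.0515
clock: 2.75
position: [0.4595, -0.2855, 0.0648]
ee_rot: [0.0, 1.0, -0.0, 0.001]
contact_force: [-0.5, 3.8, 6.5]
width: 0.0254
```

View pics/wr2.png

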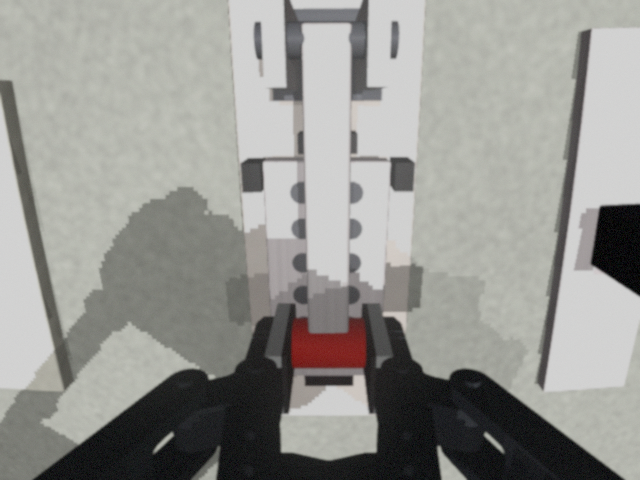

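```bash
python3 -m jog '[0.5,0,-10,0,0,0, 2,0,-20,0,0,0, 4.5,0,-29.5,0,0,0, 8,0,-39,0,0,0, 12,0,-48,0,0,0, 17.5,0,-56.5,0,0,0, 24,0,-64.5,0,0,0, 30,0,-71.5,0,0,0, 38,0,-78.5,0,0,0, 46,0,-84,0,0,0]'
```

```text
clock: 4.1
position: [0.5051, -0.2853, 0.1478]
ee_rot: [-0.0, 1.0, 0.0, -0.001]
contact_force: [-2.4, 4.6, -1.1]
width: 0.0256
```

```bash
python3 -m jog '[8.6,0,-5,0,0,0, 17.8,0,-9,0,0,0, 27.3,0,-12,0,0,0, 37,0,-14.4,0,0,0, 47,0,-15.7,0,0,0, 57,0,-15.9,0,0,0, 67,0,-15,0,0,0, 77,0,-13.3,0,0,0, 86,0,-10.5,0,0,0, 96,0,-7,0,0,0]';  python3 -m jog '[0,0,0,0,0,0, 0,0,0,0,0,0]'
python3 - <<'E'
from h import *
i=cam("wrist");save(i,"wr3");save(cam("side"),"sd3")
E
```

```text
clock: 5.35
position: [0.6029, -0.2849, 0.1558]
ee_rot: [-0.0, 1.0, -0.0, 0.002]
contact_force: [-1.7, 6.7, 1.9]
width: 0.0256
clock: 5.6
position: [0.6033, -0.2849, 0.1556]
ee_rot: [-0.0, 1.0, 0.0, 0.002]
contact_force: [0.5, 6.8, 2.2]
width: 0.0257
```

View pics/sd3.png

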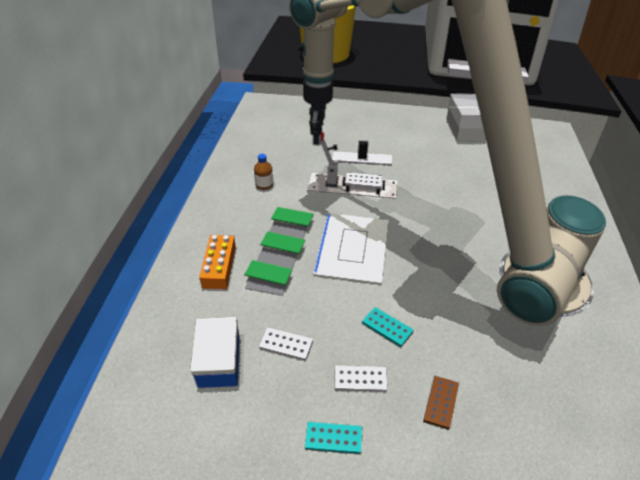

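```bash
python3 -m jog '[0,0,0,0,0,0, 0,0,0,0,0,0, 0,0,0,0,0,0, 0,0,-50,0,0,0, 0,0,-90,0,0,0, -60,0,-95,0,0,0, -120,0,-95,0,0,0, -150,0,-95,0,0,0, -150,0,-95,0,0,0]' 0.4 20
python3 - <<'E'
from h import *
print(get_state()["position"]); i=cam("wrist");save(i,"wr4")
E
```

```text
clock: 6.82
position: [0.4494, -0.2861, 0.2501]
ee_rot: [0.001, 1.0, -0.001, 0.0]
contact_force: [0.5, 0.0, 0.1]
width: 0.0513
[ 0.44940754 -0.28607413  0.25005546]
```

View pics/wr4.png

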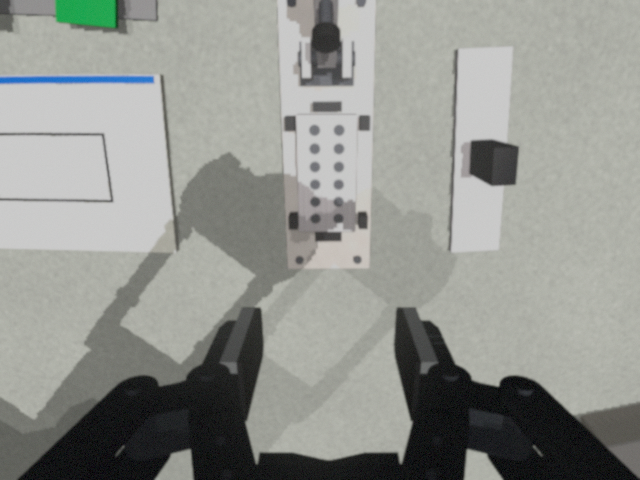

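Run:
```python
from h import *
i=cam("wrist");f=i["frame"][100:250,270:390];cv2.imwrite("pics/z4.png",cv2.resize(f[:,:,::-1],None,fx=5,fy=4,interpolation=cv2.INTER_CUBIC))
w=[(315,129),(338,129),(314,218),(338,218)]
P=onplane(i,w,.028);print(P,P.mean(0))
P=onplane(i,[(298,113),(357,113),(355,232),(299,232)],.028);print(P,P.mean(0))
```

```text
[[ 0.51035284 -0.27635142  0.028     ]
 [ 0.51033782 -0.29515593  0.028     ]
 [ 0.43462555 -0.27467981  0.028     ]
 [ 0.43459989 -0.29566653  0.028     ]] [ 0.47247903 -0.28546342  0.028     ]
[[ 0.52302244 -0.26273024  0.028     ]
 [ 0.52299148 -0.31044623  0.028     ]
 [ 0.42170162 -0.31080272  0.028     ]
 [ 0.42176524 -0.26125788  0.028     ]] [ 0.4723702  -0.28630927  0.028     ]
```

View pics/z4.png

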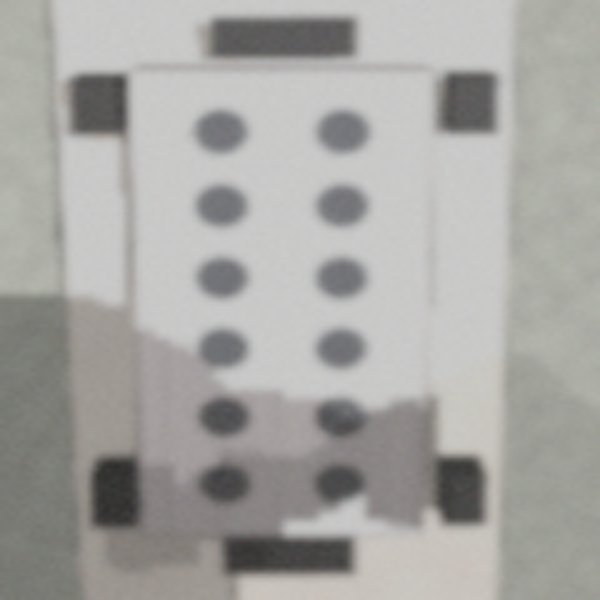

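```bash
python3 -m jog '[20,0,60,0,0,0, 20,0,120,0,0,0, 20,0,180,0,0,0, 20,0,210,0,0,0, 20,0,224,0,0,0, 20,0,224,0,0,0, 20,0,224,0,0,0]' 0.2;python3 - <<'E'
from h import *
i=cam("wrist");save(i,"wr5");print(get_state()["position"])
E
```

```text
clock: 7.8
position: [0.4726, -0.2867, 0.0266]
ee_rot: [0.001, 1.0, 0.0, 0.001]
contact_force: [-0.1, -0.9, 0.6]
width: 0.0684
[ 0.47244672 -0.28669717  0.02677203]
```

View pics/wr5.png

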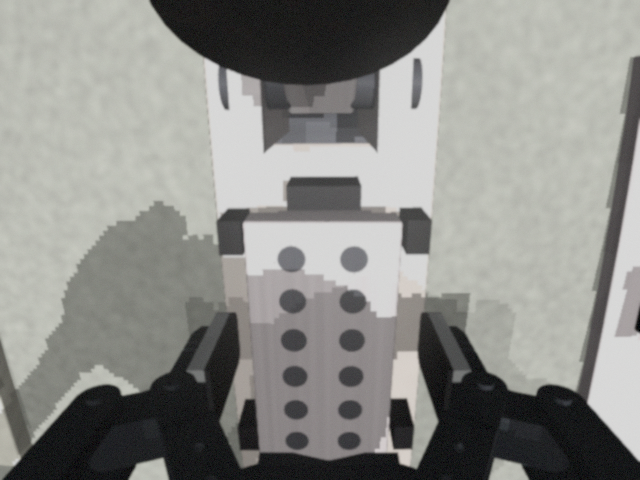

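```bash
python3 -m jog '[0,0,0,0,0,0, 0,0,0,0,0,0, 0,0,0,0,0,0, 0,0,0,0,0,0, 0,0,-10,0,0,0, 0,0,-30,0,0,0, 0,0,-60,0,0,0, 0,0,-120,0,0,0, 0,0,-120,0,0,0]' 1 50;python3 - <<'E'
from h import *
i=cam("wrist");save(i,"wr6");print(get_state()["position"])
i=cam("side");save(i,"sd6")
E
```

```text
clock: 8.98
position: [0.4739, -0.288, 0.1506]
ee_rot: [0.004, 1.0, 0.0, 0.004]
contact_force: [0.5, -0.2, -1.7]
width: 0.0487
[ 0.47218553 -0.28671477  0.14794784]
```

View pics/wr6.png

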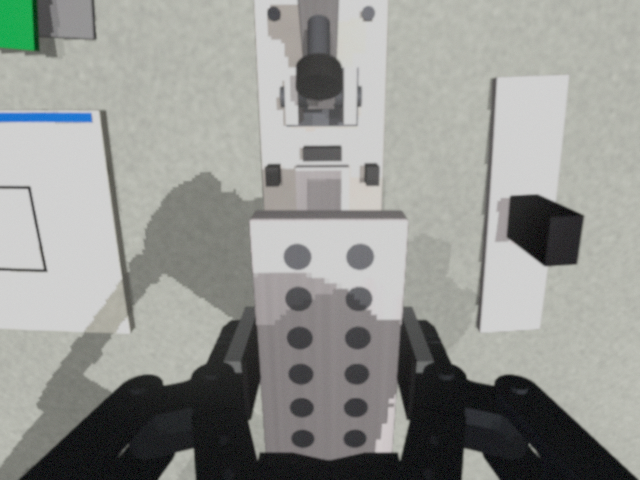

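View pics/sd6.png

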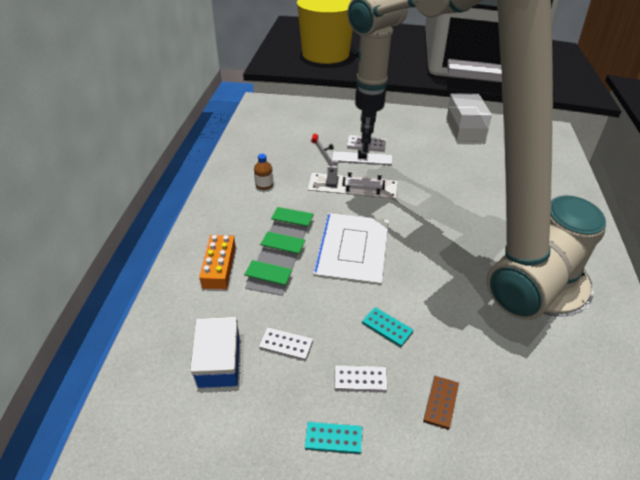

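```bash
cat >> h.py <<'E'
def dots(i,z,roi=None,vmax=0.75,amin=15,amax=900):
    """wells: dark round blobs surrounded by lighter; returns world pts"""
    g=cv2.cvtColor(i["frame"],cv2.COLOR_RGB2GRAY)
    k=max(15,int(np.sqrt(amax)*1.5)|1)
    bh=cv2.morphologyEx(g,cv2.MORPH_BLACKHAT,cv2.getStructuringElement(cv2.MORPH_ELLIPSE,(k,k)))
    m=(bh>22).astype(np.uint8)
    n,l,st,c=cv2.connectedComponentsWithStats(m)
    P=[]
    for j in range(1,n):
        x,y,w,h,a=st[j]
        if amin<a<amax and 0.5<w/h<2.2 and a/(w*h)>0.62:
            if roi is None or (roi[0]<c[j][0]<roi[2] and roi[1]<c[j][1]<roi[3]): P.append(c[j])
    P=np.array(P)
    return P,(onplane(i,P,z)[:,:2] if len(P) else P)
def fitdots(W):
    c,(w,h),a=cv2.minAreaRect((W*1000).astype(np.float32))
    if w<h: w,h,a=h,w,a+90
    return W.mean(0),np.array(c)/1000,(a+90)%180-90,(w,h),len(W)
def tool():
    s=get_state();q=s["ee_rot"];return s["position"],R.from_quat([q[1],q[2],q[3],q[0]])
E
python3 - <<'E'
from h import *
i=cam("wrist");p,Rc=tool()
P,W=dots(i,p[2]+0.0014,(245,225,410,455))
print(P.round());print(fitdots(W),p)
d=fitdots(W)[0]-p[:2];print("plate in tool x,y",Rc.inv().apply([d[0],d[1],0])*1000)
# outline in top
i=cam("top");f=cv2.resize(i["frame"][225:300,285:385],None,fx=8,fy=8,interpolation=cv2.INTER_CUBIC);cv2.imwrite("pics/bz.png",f[:,:,::-1])
tgt(0.4737,-0.0334,0.15,-1.5)
E
```

```text
[[297. 256.]
 [360. 256.]
 [327. 277.]
 [298. 298.]
 [359. 298.]
 [375. 310.]
 [299. 338.]
 [358. 338.]
 [300. 374.]
 [356. 374.]
 [301. 407.]
 [355. 407.]
 [302. 438.]
 [355. 438.]
 [384. 435.]]
(array([ 0.46868832, -0.28852032]), array([ 0.46782663, -0.29175153]), 0.08690878748893738, (76.36286926269531, 31.780874252319336), 15) [ 0.47025289 -0.28518268  0.14473127]
plate in tool x,y [-1.56492961e+00  3.33747595e+00 -1.03129650e-03]
row [   3.7 -251.6   -5.5] [ -0.2   0.  -88.5] | dist 252 q6 0.9
```

View pics/bz.png

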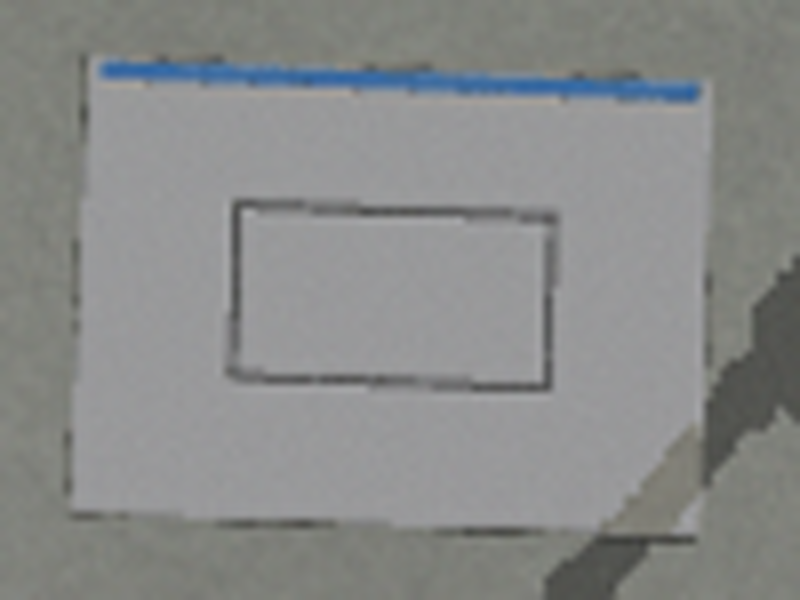

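```bash
python3 -m jog '[0,-50,-5,0,0,-9, 4,-100,-5,0,0,-18.5, 4,-150,-5,0,0,-28.5, 4,-200,-5,0,0,-38.5, 4,-251,-5,0,0,-48.5, 4,-251,-5,0,0,-58.5, 4,-251,-5,0,0,-68.5, 4,-251,-5,0,0,-78.5, 4,-251,-5,0,0,-88.5, 4,-251,-5,0,0,-88.5]';python3 -m jog '[0,0,0,0,0,0,0,0,0,0,0,0]'
python3 - <<'E'
from h import *
i=cam("wrist");save(i,"wr7");print(get_state()["position"],get_state()["qpos"])
E
```

```text
clock: 10.42
position: [0.474, -0.0346, 0.1488]
ee_rot: [-0.001, 0.717, 0.697, -0.001]
contact_force: [0.1, 0.6, -1.8]
width: 0.0488
clock: 10.68
position: [0.4749, -0.0348, 0.1499]
ee_rot: [-0.0, 0.717, 0.697, -0.0]
contact_force: [1.0, -0.2, -1.4]
width: 0.0484
[ 0.47499952 -0.03485432  0.15007226] [-2.19427051e-01  2.11588853e-01  1.86507022e+00 -8.34799729e-05
  1.06534215e+00 -1.92241862e-01]
```

View pics/wr7.png

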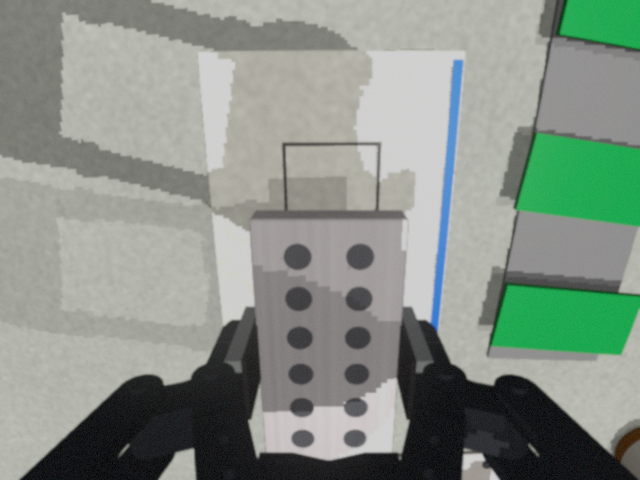

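Run:
```python
from h import *
i=cam("wrist");p,Rc=tool()
P=onplane(i,[(284,144),(380,144),(286.5,208),(378.5,208)],.01)[:,:2];print("outline",P.round(4))
B=onplane(i,[(199,53),(465,52)],.01)[:,:2];print("board end",B.round(4),np.degrees(np.arctan2(*(B[0]-B[1])[::-1])))
s=onplane(i,[(459,60),(436,325)],.01)[:,:2];a=np.degrees(np.arctan2(*(s[0]-s[1])[::-1]));print("stripe ang",a)
L=onplane(i,[(284,144),(286.5,208)],.01)[:,:2];R2=onplane(i,[(380,144),(378.5,208)],.01)[:,:2]
for q in(L,R2):print(np.degrees(np.arctan2(*(q[0]-q[1])[::-1])))
u=np.array([np.cos(np.radians(88.4)),np.sin(np.radians(88.4))])
print("centre from outline",P[:2].mean(0)-u*0.056, "from board end",B.mean(0)-u*.11)
P,W=dots(i,p[2]+0.0014,(245,225,410,455));print(fitdots(W),P.round(),p)
G=[k for k in range(len(P)) if (abs(P[k,0]-299.5)<5 or abs(P[k,0]-357.5)<5)]
W=W[G];print(len(W),fitdots(W)); d=W.mean(0)-p[:2];print(Rc.inv().apply([d[0],d[1],0])*1000, Rc.as_matrix()[:,0])
```

```text
outline [[ 0.448   0.0217]
 [ 0.5086  0.0201]
 [ 0.4471 -0.0201]
 [ 0.5081 -0.0216]]
board end [[0.4003 0.0769]
 [0.5588 0.0733]] 178.71530108098295
stripe ang 88.86394699839603
88.84406124998264
89.36962810516226
centre from outline [ 0.47670094 -0.03509011] from board end [ 0.47646865 -0.03483229]
(array([ 0.47374415, -0.03476414]), array([ 0.47460818, -0.03688014]), 88.50294494628906, (75.62512969970703, 20.1385440826416), 11) [[297. 256.]
 [360. 256.]
 [298. 298.]
 [359. 298.]
 [299. 337.]
 [358. 337.]
 [300. 374.]
 [356. 374.]
 [301. 407.]
 [302. 438.]
 [354. 438.]] [ 0.47506209 -0.0348649   0.15017693]
11 (array([ 0.47374415, -0.03476414]), array([ 0.47460818, -0.03688014]), 88.50294494628906, (75.62512969970703, 20.1385440826416), 11)
[ 6.53289450e-02 -1.32016947e+00  2.43347627e-04] [ 2.68595467e-02  9.99639215e-01 -6.13338752e-05]
```

```bash
python3 -m jog '[2,1.5,30,0,0,0, 2,1.5,80,0,0,0, 2,1.5,110,0,0,0, 2,1.5,122,0,0,0, 2,1.5,122,0,0,0, 2,1.5,122,0,0,0]';python3 -m jog '[0,0,1,0,0,0,0,0,1,0,0,0]';python3 -m jog '[0,0,1,0,0,0,0,0,1,0,0,0]'
```

```text
clock: 11.52
position: [0.4777, -0.0331, 0.0293]
ee_rot: [0.001, 0.716, 0.698, 0.001]
contact_force: [0.4, 0.1, -1.2]
width: 0.049
clock: 11.78
position: [0.477, -0.033, 0.0278]
ee_rot: [0.001, 0.716, 0.698, 0.0]
contact_force: [-0.1, -0.5, -1.6]
width: 0.0491
clock: 12.02
position: [0.4768, -0.0329, 0.0264]
ee_rot: [0.0, 0.716, 0.698, 0.0]
contact_force: [-1.2, 0.6, -1.5]
width: 0.0487
```

```bash
for k in 1 2 ; do python3 -m jog '[0,0,1,0,0,0,0,0,1,0,0,0]' | grep -E "posi|force"; done
```

```text
position: [0.4768, -0.0329, 0.0263]
contact_force: [-2.6, -0.6, 9.6]
position: [0.4768, -0.0329, 0.0263]
contact_force: [-3.2, 0.5, 18.3]
```

```bash
for k in 1 2 ; do python3 -m jog '[0,0,1,0,0,0,0,0,1,0,0,0]' | grep -E "posi|force"; done
python3 - <<'E'
from h import *
i=cam("wrist");save(i,"wr8")
E
```

```text
position: [0.4768, -0.0329, 0.0262]
contact_force: [-5.0, 0.8, 26.8]
position: [0.4768, -0.0329, 0.0262]
contact_force: [-7.2, 0.6, 35.6]
```

View pics/wr8.png

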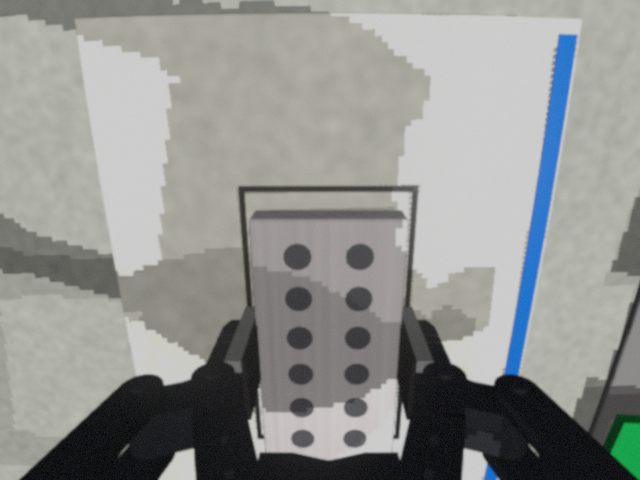

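```bash
python3 -m jog '[0,0,-3.5,0,0,0,0,0,-3.5,0,0,0]' | grep -E "posi|force"; python3 -m jog '[0,0,0,0,0,0,0,0,0,0,0,0,0,0,0,0,0,0]' 0.2
python3 - <<'E'
from h import *
i=cam("wrist");save(i,"wr9")
E
```

```text
position: [0.4771, -0.033, 0.0263]
contact_force: [-1.4, 0.3, 11.4]
clock: 13.7
position: [0.4765, -0.0329, 0.0254]
ee_rot: [-0.0, 0.716, 0.698, -0.0]
contact_force: [-0.4, -0.5, -0.2]
width: 0.0682
```

View pics/wr9.png

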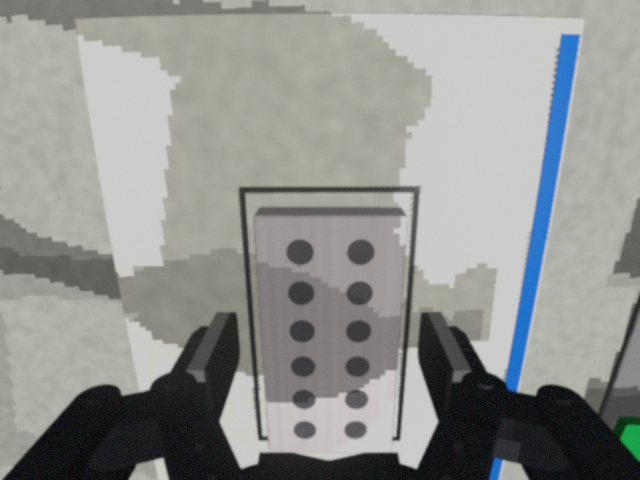

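```bash
python3 -m jog '[0,0,-40,0,0,0, 0,0,-100,0,0,0, -20,0,-160,0,0,0, -80,0,-180,0,0,0, -80,0,-180,0,0,0, -80,0,-180,0,0,0, -80,0,-180,0,0,0]' 0.2| grep -E "posi|force";  python3 - <<'E'
from h import *
i=cam("wrist");save(i,"wr10")
P,W=dots(i,.022,amax=300);print(P.round().tolist())
E
```

```text
position: [0.4738, -0.1115, 0.2046]
contact_force: [0.2, 0.8, 0.4]
[[316.0, 51.0], [346.0, 51.0], [316.0, 74.0], [345.0, 74.0], [317.0, 97.0], [345.0, 97.0], [317.0, 119.0], [345.0, 119.0], [317.0, 140.0], [345.0, 140.0], [317.0, 161.0], [344.0, 161.0], [240.0, 362.0], [244.0, 409.0], [375.0, 415.0]]
```

View pics/wr10.png

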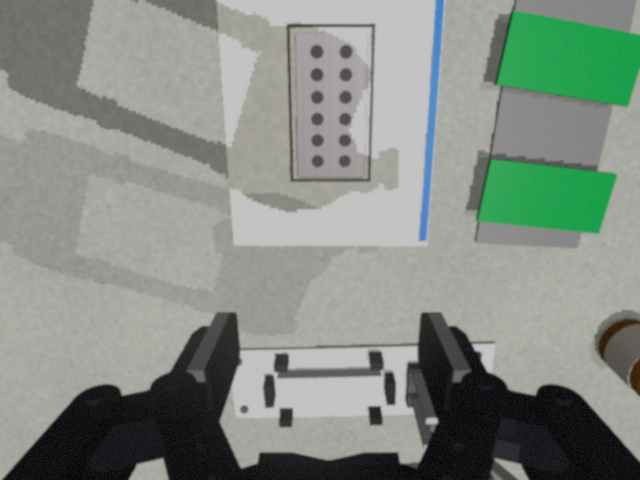

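Run:
```python
from h import *
i=cam("wrist");H=hsv(i)
P,W=dots(i,.022,amax=300);W=W[P[:,1]<200];print("plate a",fitdots(W),get_state()["position"])
O=onplane(i,[(289,26),(373,25),(369,180),(292,181)],.01)[:,:2];print("outline",O.mean(0))
g=(H[...,0]>45)&(H[...,0]<75)&(H[...,1]>120)
for c in cnts(g,500): print("green",c.reshape(-1,2).mean(0).round(),rect(i,c,0.025))
for c in [(0.4765,-0.035)]: pass
```

```text
plate a (array([ 0.47650804, -0.03473448]), array([ 0.4765289, -0.0347652]), 88.56009674072266, (75.29519653320312, 20.185224533081055), 12) [ 0.47409211 -0.11161571  0.20486436]
outline [ 0.47661816 -0.03423888]
green [545. 196.] (array([ 0.63992822, -0.10245984]), -7.1746978759765625, (100.41304779052734, 48.12835693359375))
green [568.  59.] (array([ 0.64545074, -0.00449021]), -8.82122802734375, (100.9395523071289, 47.91628646850586))
```

Run:
```python
from h import *
tgt(0.640,-0.1025,0.12,82.83)
print(tool()[1].as_matrix().round(3))
```

```text
row [ 13.1 165.8  84.6] [ -0.1  -0.1 -84.2] | dist 187 q6 -0.35
[[ 0.025  1.    -0.002]
 [ 1.    -0.025  0.001]
 [ 0.001 -0.002 -1.   ]]
```

```bash
python3 -m jog '[3,40,0,0,0,-10, 6,80,0,0,0,-20, 10,120,20,0,0,-30, 13,166,40,0,0,-40, 13,166,60,0,0,-50, 13,166,85,0,0,-60, 13,166,85,0,0,-70, 13,166,85,0,0,-80, 13,166,85,0,0,-84.2, 13,166,85,0,0,-84.2]' 0.2 50| grep -E "posi|force"; python3 -m jog '[0,0,0,0,0,0]' ;python3 - <<'E'
from h import *
i=cam("wrist");save(i,"wr11")
H=hsv(i)
g=(H[...,0]>45)&(H[...,0]<75)&(H[...,1]>120)
for c in cnts(g,500): print("green",c.reshape(-1,2).mean(0).round(),rect(i,c,0.025))
tgt(0.640,-0.1025,0.0365,82.83)
E
```

```text
position: [0.6407, -0.1031, 0.1201]
contact_force: [-0.8, 0.8, 0.4]
clock: 16.1
position: [0.6408, -0.1036, 0.1204]
ee_rot: [-0.0, 0.064, 0.998, 0.0]
contact_force: [0.6, -0.0, 0.0]
width: 0.0682
green [631. 265.] (array([0.67125037, 0.07038386]), 7.304288864135742, (75.1170883178711, 18.053752899169922))
green [330. 244.] (array([ 0.64010571, -0.10280357]), -7.158897399902344, (99.46623229980469, 47.776275634765625))
green [502. 233.] (array([ 0.64559528, -0.00477043]), -8.818702697753906, (99.70670318603516, 48.900665283203125))
row [ 0.9  1.1 84. ] [-0.  -0.  -0.1] | dist 84 q6 -1.71
```

View pics/wr11.png

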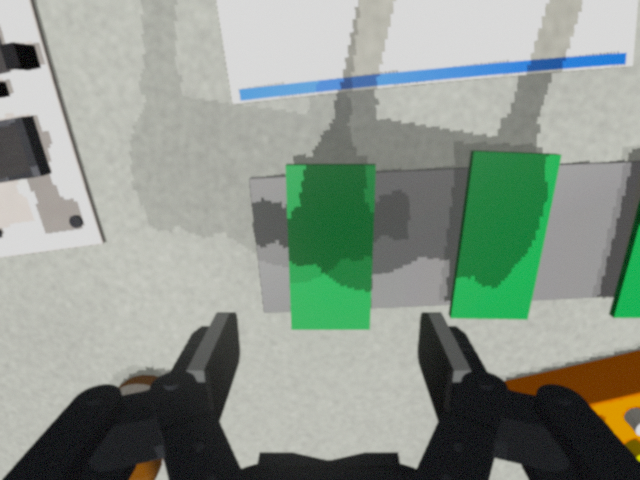

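```bash
python3 -m jog '[0.5,0.5,50,0,0,0, 0.5,0.5,75,0,0,0, 0.5,0.5,84,0,0,0, 0.5,0.5,84,0,0,0, 0.5,0.5,84,0,0,0, 0.5,0.5,84,0,0,0]' | grep -E "posi|force"; python3 -m jog '[0,0,0,0,0,0,0,0,0,0,0,0,0,0,0,0,0,0,0,0,0,0,0,0,0,0,0,0,0,0]' 1 40
python3 - <<'E'
from h import *
i=cam("wrist");save(i,"wr12")
E
python3 -m jog '[0,0,-10,0,0,0, 0,0,-40,0,0,0, 0,0,-80,0,0,0, 0,0,-80,0,0,0, 0,0,-80,0,0,0]'
python3 - <<'E'
from h import *
i=cam("wrist");save(i,"wr13")
H=hsv(i);p,Rc=tool()
g=(H[...,0]>45)&(H[...,0]<75)&(H[...,1]>120)
for c in cnts(g,500): print("green",c.reshape(-1,2).mean(0).round(),rect(i,c,p[2]-.0115),p)
E
```

```text
position: [0.6413, -0.1039, 0.0381]
contact_force: [-0.4, -0.2, -0.4]
clock: 17.52
position: [0.6409, -0.1037, 0.0379]
ee_rot: [0.001, 0.064, 0.998, -0.0]
contact_force: [-1.2, -0.1, 5.5]
width: 0.0465
clock: 18.2
position: [0.6399, -0.1035, 0.1165]
ee_rot: [-0.0, 0.064, 0.998, 0.0]
contact_force: [-0.2, 0.3, -1.0]
width: 0.046
green [632. 277.] (array([0.63177893, 0.01006713]), 7.457743167877197, (41.33868408203125, 9.676836013793945)) [ 0.63951486 -0.10338937  0.1158128 ]
green [328. 312.] (array([ 0.63857849, -0.10356882]), -7.04132080078125, (100.42509460449219, 48.56626510620117)) [ 0.63951486 -0.10338937  0.1158128 ]
green [505. 237.] (array([ 0.61259729, -0.03713143]), -8.819488525390625, (63.19649887084961, 31.06381607055664)) [ 0.63951486 -0.10338937  0.1158128 ]
```

View pics/wr13.png

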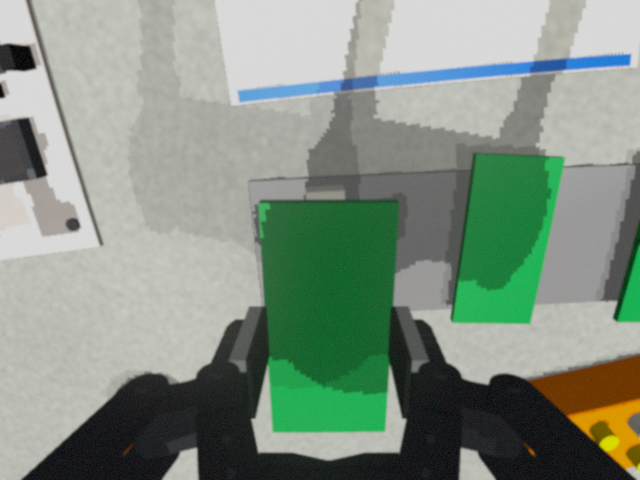

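Run:
```python
from h import *
tgt(0.4765,-0.0357,0.116,-1.44)
```

```text
row [170.3  46.5   0.2] [-0.1 -0.1 84.1] | dist 177 q6 -1.71
```

```bash
python3 -m jog '[0,0,0,0,0,10, 40,10,0,0,0,20, 80,20,0,0,0,30, 120,30,0,0,0,40, 170.3,46.5,0,0,0,50, 170.3,46.5,0,0,0,60, 170.3,46.5,0,0,0,70, 170.3,46.5,0,0,0,80, 170.3,46.5,0,0,0,84.1, 170.3,46.5,0,0,0,84.1]'| grep -E "posi|force"; python3 -m jog '[0,0,0,0,0,0]'
python3 - <<'E'
from h import *
i=cam("wrist");save(i,"wr14")
H=hsv(i);p,Rc=tool()
g=(H[...,0]>45)&(H[...,0]<75)&(H[...,1]>120)
for c in cnts(g,3000): print("green",c.reshape(-1,2).mean(0).round(),rect(i,c,p[2]-.0129),p)
tgt(0.4765,-0.0357,0.0425,-1.44)
E
```

```text
position: [0.4765, -0.0357, 0.1157]
contact_force: [0.2, -0.0, 0.2]
clock: 19.62
position: [0.4769, -0.0358, 0.1161]
ee_rot: [-0.001, 0.715, 0.699, -0.0]
contact_force: [0.1, 0.3, 0.6]
width: 0.0461
green [328. 313.] (array([ 0.47673645, -0.03568911]), 88.9599380493164, (100.65841674804688, 48.396888732910156)) [ 0.47706611 -0.03582648  0.11628613]
green [594. 190.] (array([0.57269098, 0.01690805]), -8.786941528320312, (40.6583137512207, 30.535614013671875)) [ 0.47706611 -0.03582648  0.11628613]
row [ 0.1 -0.5 73.8] [-0.1 -0.   0.1] | dist 74 q6 -0.2
```

View pics/wr14.png

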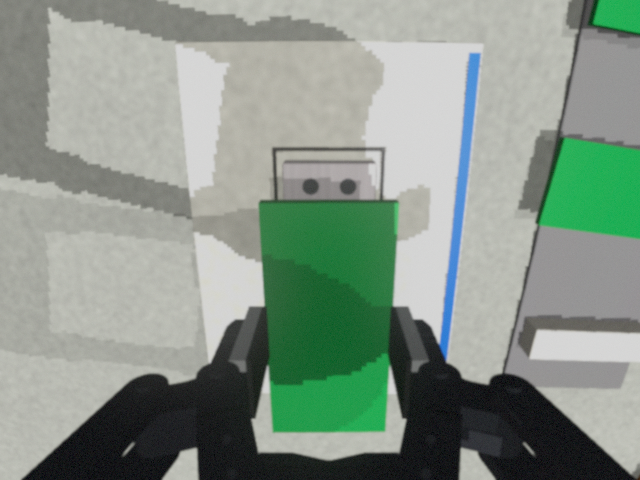

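```bash
python3 -m jog '[1,-0.5,40,0,0,0, 1,-0.5,65,0,0,0, 1,-0.5,74,0,0,0, 1,-0.5,74,0,0,0, 1,-0.5,74,0,0,0]'| grep -E "posi|force"; python3 -m jog '[0,0,1.5,0,0,0,0,0,1.5,0,0,0]'| grep -E "posi|force"; python3 -m jog '[0,0,1,0,0,0,0,0,1,0,0,0]'| grep -E "posi|force"
```

```text
position: [0.4778, -0.0351, 0.0436]
contact_force: [-0.4, -0.1, 0.3]
position: [0.4772, -0.0349, 0.0417]
contact_force: [0.3, 0.8, -0.1]
position: [0.4769, -0.0349, 0.0403]
contact_force: [-0.7, -0.3, -0.3]
```

```bash
python3 -m jog '[0,0,1,0,0,0,0,0,1,0,0,0]'| grep -E "posi|force"
```

```text
position: [0.477, -0.0349, 0.0399]
contact_force: [-1.5, 0.0, 5.9]
```

```bash
python3 -m jog '[0,0,-0.5,0,0,0, 0,0,-0.5,0,0,0, 0,0,-1,0,0,0, 0,0,-1,0,0,0, 0,0,-30,0,0,0, 0,0,-80,0,0,0, 0,0,-80,0,0,0, 0,0,-80,0,0,0]' 0.2 | grep -E "posi|force"
python3 - <<'E'
from h import *
i=cam("wrist");save(i,"wr15")
H=hsv(i);p,Rc=tool()
g=(H[...,0]>45)&(H[...,0]<75)&(H[...,1]>120)
for c in cnts(g,3000): print("green",c.reshape(-1,2).mean(0).round(),rect(i,c,.027),p)
E
```

```text
position: [0.4765, -0.0348, 0.119]
contact_force: [-0.1, -0.1, -0.9]
green [329. 246.] (array([ 0.47678418, -0.0345836 ]), 88.77191162109375, (98.93405151367188, 47.18559265136719)) [ 0.47600194 -0.03466424  0.1184265 ]
green [593. 191.] (array([ 0.62600061, -0.00095209]), -8.517478942871094, (65.32657623291016, 47.83344268798828)) [ 0.47600194 -0.03466424  0.1184265 ]
```

View pics/wr15.png

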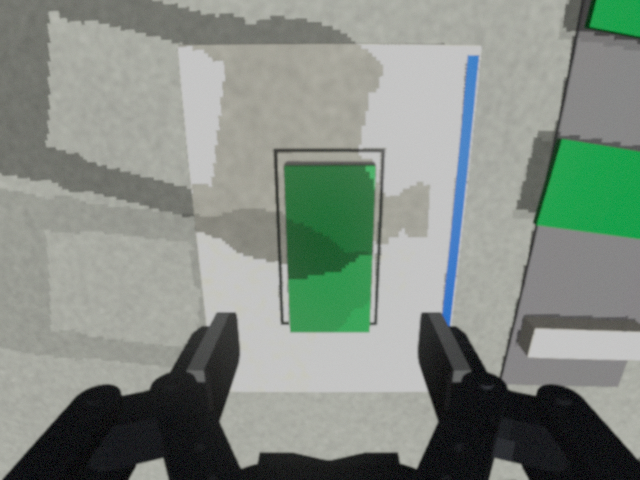

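Run:
```python
from h import *
tgt(0.583,0.272,0.19,81.4)
```

```text
row [309.2  99.4 -71.7] [ -0.1  -0.1 -82.8] | dist 333 q6 -0.19
```

```bash
python3 -m jog '[30,10,-20,0,0,-10, 80,25,-40,0,0,-20, 140,45,-70,0,0,-30, 190,60,-72,0,0,-40, 250,80,-72,0,0,-50, 309,99.4,-72,0,0,-60, 309,99.4,-72,0,0,-70, 309,99.4,-72,0,0,-80, 309,99.4,-72,0,0,-82.8, 309,99.4,-72,0,0,-82.8]' 0.2 50| grep -E "posi|force"; python3 -m jog '[0,0,0,0,0,0,0,0,0,0,0,0]'| grep -E "posi|force"
python3 - <<'E'
from h import *
i=cam("wrist");save(i,"wr16")
P,W=dots(i,.012,amax=400);print(P.round().tolist())
E
```

```text
position: [0.5831, 0.2714, 0.1892]
contact_force: [-0.6, 0.3, -0.4]
position: [0.5837, 0.2715, 0.1908]
contact_force: [0.6, -0.7, 0.6]
[[408.0, 4.0], [378.0, 10.0], [595.0, 13.0], [566.0, 18.0], [413.0, 25.0], [383.0, 33.0], [596.0, 36.0], [568.0, 42.0], [596.0, 59.0], [569.0, 64.0], [345.0, 167.0], [318.0, 167.0], [318.0, 187.0], [345.0, 187.0], [319.0, 207.0], [345.0, 206.0], [319.0, 225.0], [345.0, 225.0], [319.0, 244.0], [345.0, 244.0], [320.0, 262.0], [345.0, 262.0], [472.0, 283.0], [246.0, 438.0]]
```

View pics/wr16.png

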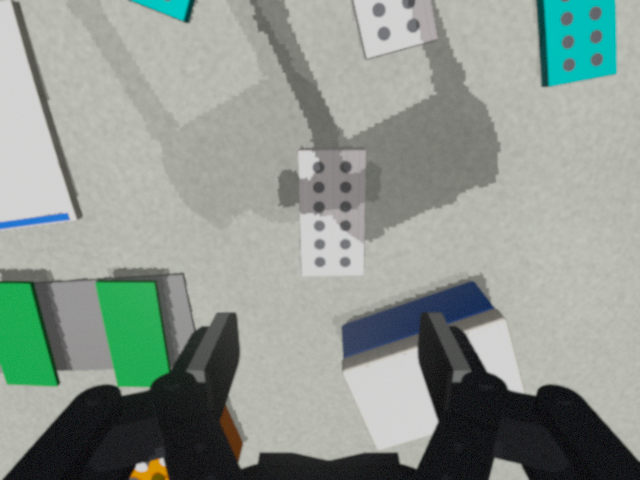

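Run:
```python
from h import *
i=cam("wrist")
P,W=dots(i,.012,(290,150,370,275),amax=400);f=fitdots(W);print(f)
print("box lid",onplane(i,[(344,368),(505,318),(343,325),(478,282)],.068).round(3))
tgt(f[1][0],f[1][1],0.0185,f[2]+90)
```

```text
(array([0.5855848 , 0.27344853]), array([0.58554565, 0.27345425]), -8.235671997070312, (75.15364837646484, 20.380701065063477), 12)
box lid [[0.683 0.267 0.068]
 [0.66  0.383 0.068]
 [0.648 0.272 0.068]
 [0.629 0.365 0.068]]
row [ -1.5   2.2 172.7] [-0.  -0.  -0.4] | dist 173 q6 -1.09
```

```bash
python3 -m jog '[-1.5,2,60,0,0,-0.4, -1.5,2,120,0,0,-0.4, -1.5,2,155,0,0,-0.4, -1.5,2,170,0,0,-0.4, -1.5,2,173,0,0,-0.4, -1.5,2,173,0,0,-0.4, -1.5,2,173,0,0,-0.4]' | grep -E "posi|force"; python3 -m jog '[0,0,0,0,0,0,0,0,0,0,0,0]' | grep -E "posi|force"
```

```text
position: [0.5868, 0.2738, 0.02]
contact_force: [0.1, -0.3, 0.4]
position: [0.5858, 0.2735, 0.0189]
contact_force: [0.4, -0.7, 0.4]
```

```bash
python3 -m jog '[0,0,0.7,0,0,0,0,0,0.7,0,0,0,0,0,0.7,0,0,0,0,0,0.7,0,0,0,0,0,0.7,0,0,0]' 1 50; python3 -m jog '[0,0,-20,0,0,0, 0,0,-70,0,0,0, 0,0,-120,0,0,0, 0,0,-120,0,0,0, 0,0,-120,0,0,0]'
python3 - <<'E'
from h import *
i=cam("wrist");save(i,"wr17")
tgt(0.4768,-0.0347,0.14,-1.44)
E
```

```text
clock: 25.45
position: [0.5859, 0.2735, 0.0181]
ee_rot: [0.0, 0.071, 0.997, 0.0]
contact_force: [-0.1, -0.3, 6.5]
width: 0.0486
clock: 26.08
position: [0.5845, 0.273, 0.1363]
ee_rot: [-0.001, 0.071, 0.997, -0.001]
contact_force: [-0.0, 0.3, -2.6]
width: 0.0489
row [  62.4 -319.7   -3.7] [-0.2 -0.1 83.2] | dist 326 q6 -1.1
```

View pics/wr17.png

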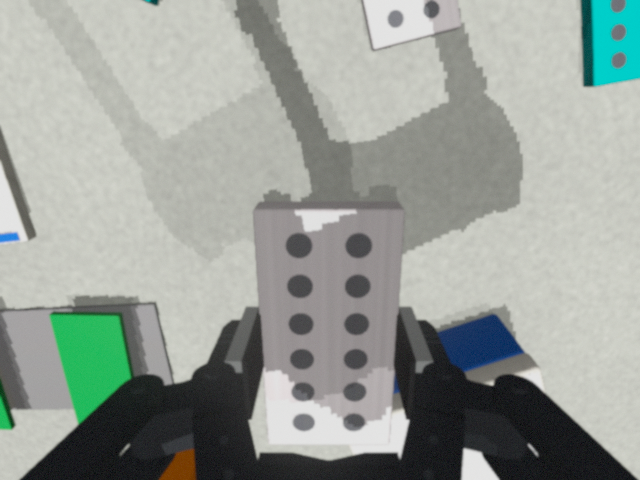

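```bash
python3 -m jog '[0,-30,-4,0,0,10, 10,-80,-4,0,0,20, 20,-130,-4,0,0,30, 30,-180,-4,0,0,40, 45,-240,-4,0,0,50, 62.4,-320,-4,0,0,60, 62.4,-320,-4,0,0,70, 62.4,-320,-4,0,0,80, 62.4,-320,-4,0,0,83.2, 62.4,-320,-4,0,0,83.2]'| grep -E "posi|force"; python3 -m jog '[0,0,0,0,0,0,0,0,0,0,0,0]'| grep -E "posi|force"
python3 - <<'E'
from h import *
i=cam("wrist");save(i,"wr18");p,Rc=tool()
P,W=dots(i,p[2]-.0061,(245,215,410,450),amax=900);print(P.round().tolist(),fitdots(W),p)
tgt(0.4767,-0.0347,0.048,-1.44)
E
```

```text
position: [0.477, -0.0344, 0.1399]
contact_force: [-0.3, 0.2, -2.4]
position: [0.478, -0.0343, 0.1412]
contact_force: [0.9, 0.9, -0.2]
[[397.0, 225.0], [298.0, 245.0], [358.0, 245.0], [299.0, 286.0], [357.0, 286.0], [301.0, 324.0], [356.0, 324.0], [301.0, 359.0], [355.0, 359.0], [355.0, 391.0], [303.0, 391.0], [303.0, 422.0], [353.0, 422.0]] (array([ 0.47947674, -0.03182598]), array([ 0.48409912, -0.03179711]), 88.66300964355469, (82.88507080078125, 32.975616455078125), 13) [ 0.47810006 -0.03430348  0.14131051]
row [-0.4 -1.3 93.3] [-0.  -0.   0.1] | dist 93 q6 -0.19
```

View pics/wr18.png

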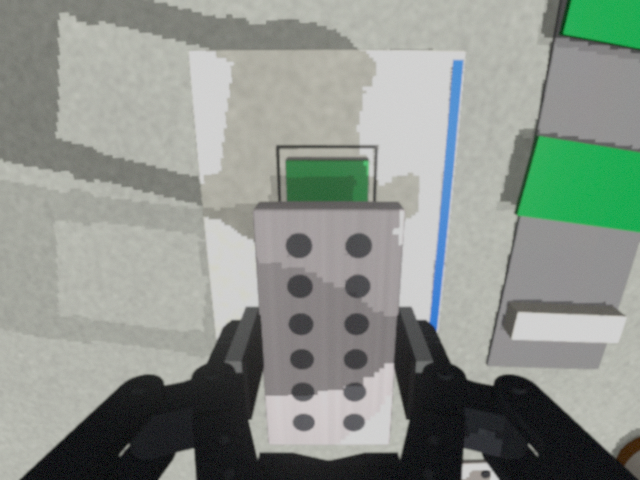

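```bash
python3 -m jog '[0.3,-1,50,0,0,0, 0.3,-1,80,0,0,0, 0.3,-1,92,0,0,0, 0.3,-1,92,0,0,0, 0.3,-1,92,0,0,0]'| grep -E "posi|force"; python3 -m jog '[0,0,2,0,0,0,0,0,2,0,0,0]'| grep -E "posi|force"; python3 -m jog '[0,0,1,0,0,0,0,0,1,0,0,0]'| grep -E "posi|force"
```

```text
position: [0.4784, -0.0344, 0.0507]
contact_force: [-0.0, 0.0, -2.2]
position: [0.4776, -0.0342, 0.0481]
contact_force: [0.1, 0.2, -1.0]
position: [0.4772, -0.0341, 0.0466]
contact_force: [0.4, -0.6, -0.7]
```

```bash
python3 -m jog '[0,-0.4,1,0,0,0,0,-0.4,1,0,0,0]'| grep -E "posi|force"; python3 -m jog '[0,0,0.7,0,0,0,0,0,0.7,0,0,0]'| grep -E "posi|force"
```

```text
position: [0.4767, -0.0341, 0.0455]
contact_force: [-0.2, -0.0, -1.4]
position: [0.4768, -0.0341, 0.045]
contact_force: [-0.4, -0.4, 1.6]
```

Contact as predicted; release and rise.

```bash
python3 -m jog '[0,0,0,0,0,0, 0,0,0,0,0,0, 0,0,-1,0,0,0, 0,0,-1,0,0,0, 0,0,-30,0,0,0, 0,0,-80,0,0,0, 0,0,-120,0,0,0, 0,0,-120,0,0,0, 0,0,-120,0,0,0]' 0.2 | grep -E "posi|force"
python3 - <<'E'
from h import *
i=cam("wrist");save(i,"wr19")
P,W=dots(i,.039,(280,130,380,350),amax=500);print(P.round().tolist(),fitdots(W))
tgt(0.6456,-0.0048,0.12,81.18)
E
```

```text
position: [0.4762, -0.034, 0.1644]
contact_force: [0.8, -0.6, -1.1]
[[313.0, 178.0], [346.0, 178.0], [313.0, 202.0], [346.0, 202.0], [345.0, 225.0], [345.0, 248.0], [314.0, 269.0], [345.0, 269.0], [314.0, 290.0], [344.0, 290.0]] (array([ 0.47839098, -0.03500183]), array([ 0.47641275, -0.03498206]), 88.65068054199219, (75.44140625, 20.277196884155273), 10)
row [ 33.2 169.1  43.4] [ -0.1  -0.1 -82.6] | dist 178 q6 -0.19
```

View pics/wr19.png

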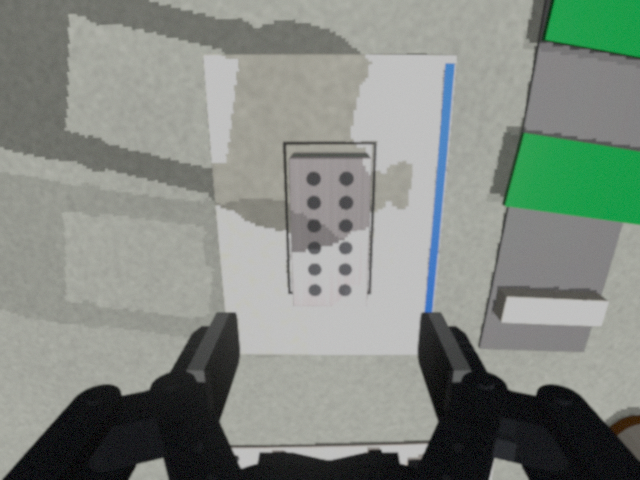

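```bash
python3 -m jog '[5,40,0,0,0,-10, 10,80,0,0,0,-20, 20,120,0,0,0,-30, 33,169,0,0,0,-40, 33,169,20,0,0,-50, 33,169,43,0,0,-60, 33,169,43,0,0,-70, 33,169,43,0,0,-80, 33,169,43,0,0,-82.6, 33,169,43,0,0,-82.6]' 0.2 40| grep -E "posi|force"; python3 -m jog '[0,0,0,0,0,0,0,0,0,0,0,0]'| grep -E "posi|force" ;python3 - <<'E'
from h import *
i=cam("wrist");save(i,"wr20")
H=hsv(i)
g=(H[...,0]>45)&(H[...,0]<75)&(H[...,1]>120)
for c in cnts(g,500): print("green",c.reshape(-1,2).mean(0).round(),rect(i,c,0.025))
tgt(0.6456,-0.0048,0.0375,81.18)
E
```

```text
position: [0.6456, -0.0051, 0.1199]
contact_force: [0.2, 0.5, -0.2]
position: [0.6464, -0.0052, 0.1215]
contact_force: [0.3, 0.2, -0.2]
green [330. 244.] (array([ 0.64579907, -0.00450868]), -8.732635498046875, (99.16593170166016, 47.88623046875))
green [508. 241.] (array([0.65954108, 0.09724953]), -8.556686401367188, (99.88345336914062, 49.011226654052734))
row [ 0.9  0.3 84.1] [-0. -0.  0.] | dist 84 q6 -1.53
```

```bash
python3 -m jog '[0.5,0.5,50,0,0,0, 0.5,0.5,75,0,0,0, 0.5,0.5,84,0,0,0, 0.5,0.5,84,0,0,0, 0.5,0.5,84,0,0,0, 0.5,0.5,84,0,0,0]' | grep -E "posi|force"; python3 -m jog '[0,0,0,0,0,0,0,0,0,0,0,0,0,0,0,0,0,0,0,0,0,0,0,0,0,0,0,0,0,0]' 1 40; python3 -m jog '[0,0,-10,0,0,0, 0,0,-40,0,0,0, 0,0,-90,0,0,0, 0,0,-90,0,0,0, 0,0,-90,0,0,0]'
python3 - <<'E'
from h import *
i=cam("wrist");save(i,"wr21")
H=hsv(i);p,Rc=tool()
g=(H[...,0]>45)&(H[...,0]<75)&(H[...,1]>120)
for c in cnts(g,3000): print("green",c.reshape(-1,2).mean(0).round(),rect(i,c,p[2]-.0129),p)
tgt(0.4765,-0.0357,0.13,-1.44)
E
```

```text
position: [0.6471, -0.0048, 0.0392]
contact_force: [1.0, -0.3, 0.8]
clock: 33.4
position: [0.6466, -0.0047, 0.039]
ee_rot: [0.001, 0.077, 0.997, -0.0]
contact_force: [-1.6, -0.2, 6.0]
width: 0.0458
clock: 34.02
position: [0.6457, -0.0046, 0.1278]
ee_rot: [-0.0, 0.077, 0.997, -0.0]
contact_force: [-1.4, -0.2, -0.3]
width: 0.0462
green [329. 311.] (array([ 0.64479761, -0.00456562]), -8.651962280273438, (100.54706573486328, 49.45432662963867)) [ 0.64518927 -0.00457068  0.1268528 ]
green [503. 238.] (array([0.62107318, 0.06240094]), -8.487228393554688, (60.85764694213867, 29.797733306884766)) [ 0.64518927 -0.00457068  0.1268528 ]
row [162.  -56.5  -2.8] [-0.1 -0.1 82.6] | dist 172 q6 -1.53
```

View pics/wr21.png

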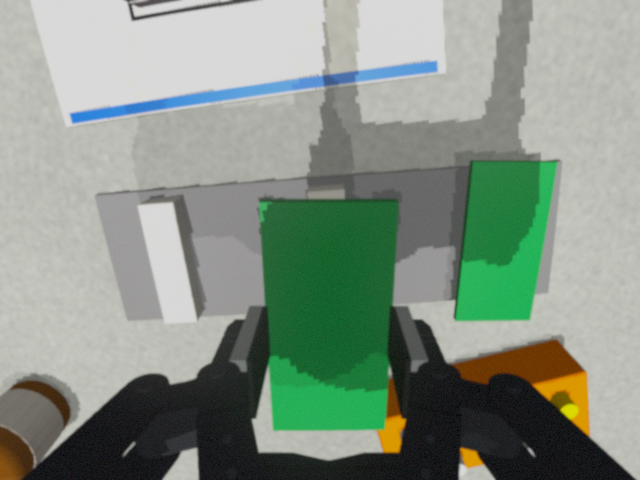

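```bash
python3 -m jog '[0,0,0,0,0,10, 40,-10,-3,0,0,20, 80,-25,-3,0,0,30, 120,-40,-3,0,0,40, 162,-56.5,-3,0,0,50, 162,-56.5,-3,0,0,60, 162,-56.5,-3,0,0,70, 162,-56.5,-3,0,0,80, 162,-56.5,-3,0,0,82.6, 162,-56.5,-3,0,0,82.6]'| grep -E "posi|force"; python3 -m jog '[0,0,0,0,0,0,0,0,0,0,0,0]'| grep -E "posi|force"
python3 - <<'E'
from h import *
i=cam("wrist");save(i,"wr22")
H=hsv(i);p,Rc=tool()
g=(H[...,0]>45)&(H[...,0]<75)&(H[...,1]>120)
for c in cnts(g,5000): print("green",c.reshape(-1,2).mean(0).round(),rect(i,c,p[2]-.014),p)
tgt(0.4765,-0.0353,0.0615,-1.44)
E
```

```text
position: [0.4764, -0.0356, 0.1296]
contact_force: [-0.2, 0.4, -0.2]
position: [0.4772, -0.0357, 0.1305]
contact_force: [0.3, 0.7, 0.3]
green [328. 311.] (array([ 0.47707782, -0.03573946]), 88.81438446044922, (100.45498657226562, 48.77458572387695)) [ 0.47733923 -0.03571541  0.13067374]
row [ 0.4 -0.8 69.2] [-0.   0.   0.1] | dist 69 q6 -0.2
```

View pics/wr22.png

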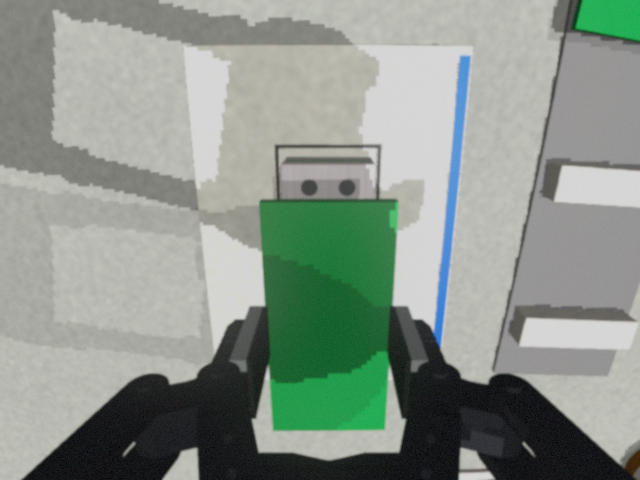

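```bash
python3 -m jog '[1,-0.5,40,0,0,0, 1,-0.5,60,0,0,0, 1,-0.5,68,0,0,0, 1,-0.5,68,0,0,0, 1,-0.5,68,0,0,0]'| grep -E "posi|force"; python3 -m jog '[0,0,1.5,0,0,0,0,0,1.5,0,0,0]'| grep -E "posi|force"; python3 -m jog '[0,-0.5,1.5,0,0,0,0,-0.5,1.5,0,0,0]'| grep -E "posi|force"
```

```text
position: [0.4778, -0.0349, 0.0637]
contact_force: [-0.2, 0.8, 0.0]
position: [0.4772, -0.0348, 0.0618]
contact_force: [0.6, 0.4, -0.9]
position: [0.4763, -0.0347, 0.0598]
contact_force: [-0.3, -1.0, 0.2]
```

```bash
python3 -m jog '[0,0,1,0,0,0,0,0,1,0,0,0]'| grep -E "posi|force"; python3 -m jog '[0,0,1,0,0,0,0,0,1,0,0,0]'| grep -E "posi|force"
```

```text
position: [0.4764, -0.0347, 0.0588]
contact_force: [0.2, -0.2, -0.2]
position: [0.4766, -0.0347, 0.0581]
contact_force: [-0.7, 0.7, 3.0]
```

```bash
python3 -m jog '[0,0,-0.2,0,0,0, 0,0,-0.2,0,0,0, 0,0,-1,0,0,0, 0,0,-1,0,0,0, 0,0,-30,0,0,0, 0,0,-80,0,0,0, 0,0,-120,0,0,0, 0,0,-120,0,0,0, 0,0,-120,0,0,0]' 0.2 | grep -E "posi|force"
python3 - <<'E'
from h import *
i=cam("wrist");save(i,"wr23")
H=hsv(i);p,Rc=tool()
g=(H[...,0]>45)&(H[...,0]<75)&(H[...,1]>120)
for c in cnts(g,2000): print("green",c.reshape(-1,2).mean(0).round(),rect(i,c,.044),p)
tgt(0.424,0.338,0.19,95)
E
```

```text
position: [0.4758, -0.0345, 0.1773]
contact_force: [-0.5, -0.0, -0.7]
green [330. 226.] (array([ 0.47622964, -0.03418866]), 88.65760803222656, (98.79694366455078, 46.52092361450195)) [ 0.47546249 -0.03451578  0.17676326]
green [592.  26.] (array([0.63249127, 0.08967795]), -8.382743835449219, (67.8729248046875, 32.059417724609375)) [ 0.47546249 -0.03451578  0.17676326]
row [371.2 -60.5 -13. ] [-0.1  0.1 83.6] | dist 376 q6 -0.19
```

View pics/wr23.png

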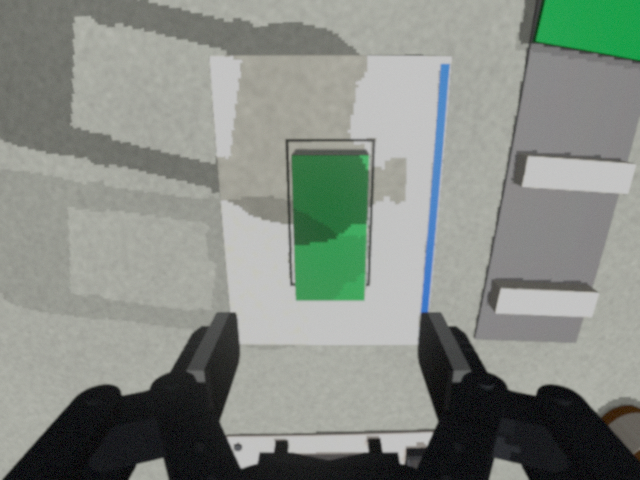

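```bash
python3 -m jog '[30,-5,-13,0,0,10, 80,-15,-13,0,0,20, 140,-25,-13,0,0,30, 200,-35,-13,0,0,40, 260,-45,-13,0,0,50, 320,-55,-13,0,0,60, 371,-60.5,-13,0,0,70, 371,-60.5,-13,0,0,80, 371,-60.5,-13,0,0,83.6, 371,-60.5,-13,0,0,83.6]' 0.2 50| grep -E "posi|force"; python3 -m jog '[0,0,0,0,0,0,0,0,0,0,0,0]'| grep -E "posi|force"
python3 - <<'E'
from h import *
i=cam("wrist");save(i,"wr24")
P,W=dots(i,.012,amax=400);print(P.round().tolist(), get_state()["qpos"][5])
E
```

```text
position: [0.424, 0.3375, 0.189]
contact_force: [-0.4, -0.2, 0.1]
position: [0.425, 0.3371, 0.1905]
contact_force: [-0.4, 0.1, -0.0]
[[145.0, 94.0], [174.0, 95.0], [147.0, 116.0], [175.0, 117.0], [149.0, 138.0], [177.0, 138.0], [151.0, 159.0], [178.0, 159.0], [320.0, 163.0], [347.0, 162.0], [153.0, 179.0], [180.0, 179.0], [320.0, 183.0], [347.0, 183.0], [155.0, 198.0], [181.0, 199.0], [348.0, 203.0], [321.0, 203.0], [322.0, 222.0], [348.0, 221.0], [322.0, 240.0], [348.0, 240.0], [516.0, 238.0], [503.0, 253.0], [534.0, 252.0], [348.0, 258.0], [521.0, 266.0], [491.0, 267.0], [508.0, 280.0], [478.0, 281.0], [466.0, 295.0], [496.0, 294.0], [454.0, 308.0], [484.0, 307.0], [472.0, 320.0]] 2.0259423298198427
```

View pics/wr24.png

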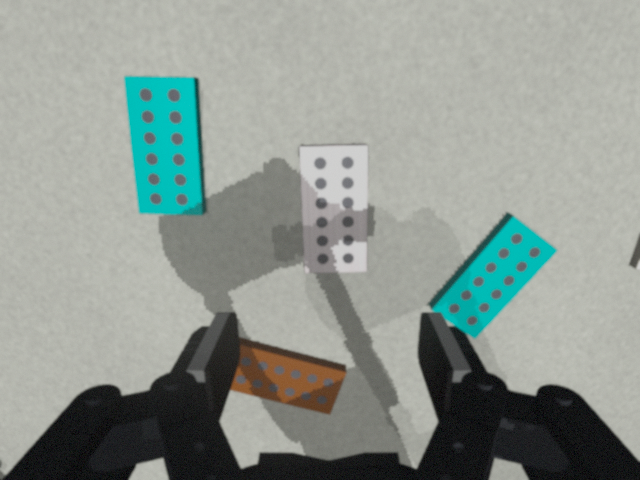

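Run:
```python
from h import *
i=cam("wrist")
P,W=dots(i,.012,(300,150,365,270),amax=400);f=fitdots(W);print(f)
tgt(f[1][0],f[1][1],0.0185,f[2]+90)
```

```text
(array([0.429172  , 0.33161411]), array([0.42576288, 0.3321944 ]), 6.182380199432373, (75.32736206054688, 20.31830406188965), 11)
row [  0.2   5.1 172.3] [ 0.   0.  -1.2] | dist 172 q6 2.03
```

```bash
python3 -m jog '[0,5,60,0,0,-1.2, 0,5,120,0,0,-1.2, 0,5,155,0,0,-1.2, 0,5,170,0,0,-1.2, 0,5,173,0,0,-1.2, 0,5,173,0,0,-1.2, 0,5,173,0,0,-1.2]' | grep -E "posi|force"; python3 -m jog '[0,0,0,0,0,0,0,0,0,0,0,0]' | grep -E "posi|force"; python3 -m jog '[0,0,0.7,0,0,0,0,0,0.7,0,0,0,0,0,0.7,0,0,0,0,0,0.7,0,0,0,0,0,0.7,0,0,0]' 1 50; python3 -m jog '[0,0,-20,0,0,0, 0,0,-70,0,0,0, 0,0,-130,0,0,0, 0,0,-130,0,0,0, 0,0,-130,0,0,0]'
python3 - <<'E'
from h import *
i=cam("wrist");save(i,"wr25")
tgt(0.4767,-0.0347,0.14,-1.44)
E
```

```text
position: [0.4265, 0.3333, 0.0193]
contact_force: [0.5, 0.5, -0.5]
position: [0.4257, 0.3328, 0.0184]
contact_force: [0.0, -0.7, -0.7]
clock: 41.78
position: [0.4256, 0.3327, 0.0176]
ee_rot: [-0.0, 0.999, 0.054, 0.0]
contact_force: [-0.8, 0.2, 5.6]
width: 0.0488
clock: 42.4
position: [0.4245, 0.3321, 0.1462]
ee_rot: [0.001, 0.999, 0.054, -0.001]
contact_force: [-0.1, -0.6, -1.3]
width: 0.0488
row [ 12.7 370.1   6. ] [ -0.1   0.2 -82.4] | dist 370 q6 2.0
```

View pics/wr25.png

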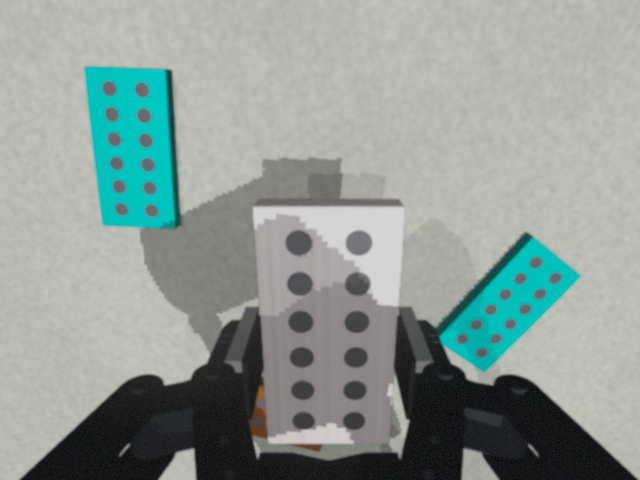

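```bash
python3 -m jog '[0,30,0,0,0,-10, 0,80,0,0,0,-20, 2,140,0,0,0,-30, 5,200,0,0,0,-40, 8,260,0,0,0,-50, 10,320,0,0,0,-60, 12.7,370,0,0,0,-70, 12.7,370,0,0,0,-80, 12.7,370,0,0,0,-82.4, 12.7,370,0,0,0,-82.4]'| grep -E "posi|force"; python3 -m jog '[0,0,0,0,0,0,0,0,0,0,0,0]'| grep -E "posi|force"
python3 - <<'E'
from h import *
i=cam("wrist");save(i,"wr26");p,Rc=tool()
P,W=dots(i,p[2]-.0056,(245,215,375,450),amax=900);print(P.round().tolist(),fitdots(W),p)
tgt(0.4767,-0.0347,0.0645,-1.44)
E
```

```text
position: [0.4767, -0.0339, 0.1452]
contact_force: [0.2, 0.4, -1.3]
position: [0.4778, -0.0334, 0.1467]
contact_force: [0.2, 0.5, -1.8]
[[298.0, 242.0], [359.0, 243.0], [300.0, 283.0], [357.0, 283.0], [300.0, 321.0], [356.0, 322.0], [301.0, 357.0], [355.0, 357.0], [302.0, 390.0], [355.0, 390.0], [303.0, 420.0], [354.0, 420.0]] (array([ 0.47743253, -0.03309405]), array([ 0.47747943, -0.03312025]), 88.61376953125, (75.54717254638672, 20.311092376708984), 12) [ 0.47787526 -0.03337452  0.1469469 ]
row [-1.4 -1.1 82.4] [-0.  -0.   0.1] | dist 82 q6 -0.19
```

View pics/wr26.png

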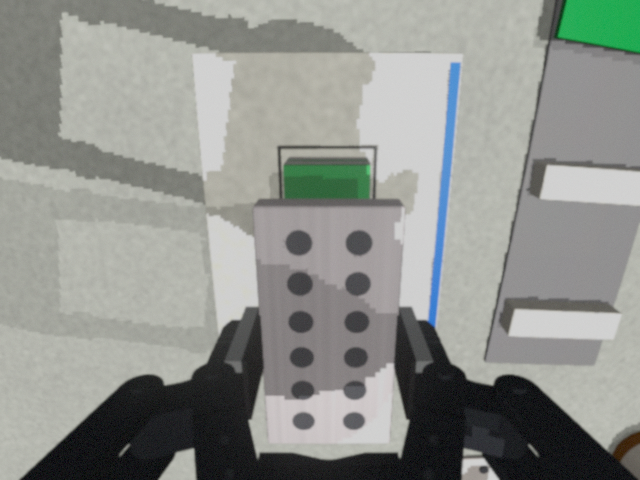

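```bash
python3 -m jog '[-1.5,-1.1,40,0,0,0, -1.5,-1.1,70,0,0,0, -1.5,-1.1,80,0,0,0, -1.5,-1.1,80,0,0,0, -1.5,-1.1,80,0,0,0]'| grep -E "posi|force"; python3 -m jog '[0,0,2,0,0,0,0,0,2,0,0,0]'| grep -E "posi|force"; python3 -m jog '[0,0,1,0,0,0,0,0,1,0,0,0]'| grep -E "posi|force"
```

```text
position: [0.478, -0.0354, 0.0683]
contact_force: [0.7, -0.7, -1.8]
position: [0.4772, -0.0353, 0.0657]
contact_force: [0.1, 0.2, -1.6]
position: [0.4769, -0.0353, 0.0642]
contact_force: [-0.2, 0.2, -2.2]
```

```bash
python3 -m jog '[0,-0.3,1.4,0,0,0,0,-0.3,1.4,0,0,0]'| grep -E "posi|force"; python3 -m jog '[0,0,1,0,0,0,0,0,1,0,0,0]'| grep -E "posi|force"
```

```text
position: [0.4765, -0.0353, 0.0626]
contact_force: [0.3, 0.6, -1.5]
position: [0.4766, -0.0353, 0.0617]
contact_force: [0.1, -1.0, -1.4]
```

```bash
python3 -m jog '[0,0,0.7,0,0,0,0,0,0.7,0,0,0]'| grep -E "posi|force"
```

```text
position: [0.4766, -0.0353, 0.0616]
contact_force: [-1.1, 0.3, 3.8]
```

```bash
python3 -m jog '[0,0,0,0,0,0, 0,0,0,0,0,0, 0,0,-1,0,0,0, 0,0,-1,0,0,0, 0,0,-30,0,0,0, 0,0,-80,0,0,0, 0,0,-120,0,0,0, 0,0,-120,0,0,0, 0,0,-120,0,0,0]' 0.2 | grep -E "posi|force"
python3 - <<'E'
from h import *
i=cam("wrist");save(i,"wr27")
P,W=dots(i,.056,(280,100,380,350),amax=500);print(P.round().tolist(),fitdots(W))
save(cam("side"),"sd27")
i=cam("top");save(i,"tp27")
E
```

```text
position: [0.476, -0.0351, 0.1805]
contact_force: [-0.9, 0.7, 0.6]
[[313.0, 177.0], [346.0, 177.0], [313.0, 201.0], [346.0, 201.0], [345.0, 224.0], [314.0, 224.0], [314.0, 246.0], [345.0, 247.0], [314.0, 268.0], [345.0, 268.0], [315.0, 289.0], [344.0, 289.0]] (array([ 0.47630656, -0.03503068]), array([ 0.47634875, -0.03503928]), 88.6578140258789, (75.46949768066406, 20.248626708984375), 12)
```

View pics/wr27.png

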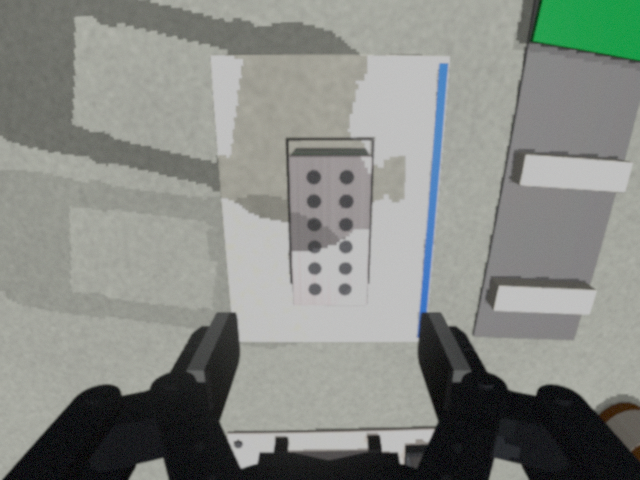

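View pics/sd27.png

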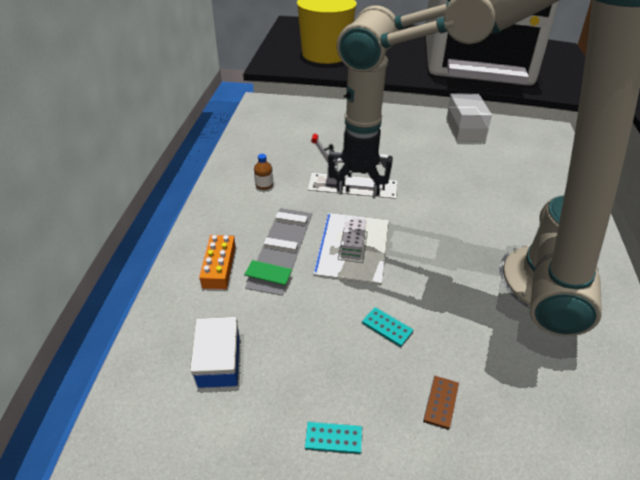

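View pics/tp27.png

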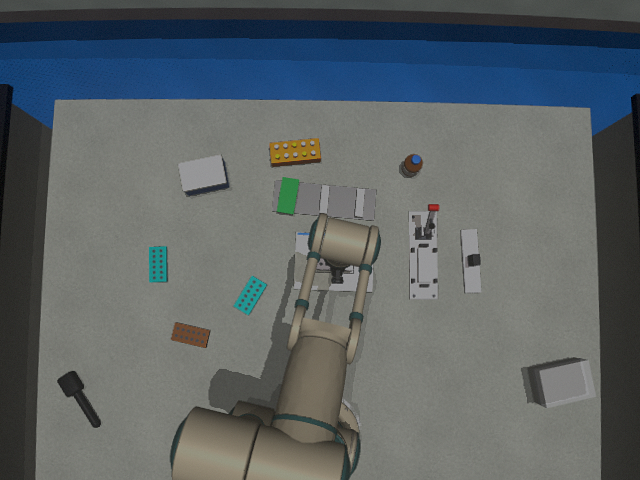

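Run:
```python
from h import *
i=cam("top")
f=cv2.GaussianBlur(i["frame"],(3,3),0).astype(int)
w=(f.min(2)>135)&(f[...,2]-f[...,0]>-3)&(f[...,2]-f[...,0]<20); w[:200]=0;w[310:]=0;w[:,:452]=0;w[:,500:]=0
cs=cnts(w.astype(np.uint8));print([rect(i,c,.008) for c in cs]); print(rect(i,np.vstack(cs),.008))
tgt(0.482,-0.4215,0.23,3.0)
```

```text
[(array([ 0.43179813, -0.42408444]), 0.43123769760131836, (70.44483947753906, 43.08159637451172)), (array([ 0.52427167, -0.41869739]), 3.3200690746307373, (95.84474182128906, 43.21168518066406))]
(array([ 0.48388599, -0.42095663]), 3.207252025604248, (176.7429656982422, 43.30629348754883))
row [-386.1   15.4  -50.5] [-0.2 -0.  -4.4] | dist 390 q6 -0.2
```

```bash
python3 -m jog '[0,0,-50,0,0,0, -60,0,-50,0,0,-4.5, -120,5,-50,0,0,-4.5, -180,10,-50,0,0,-4.5, -240,15,-50,0,0,-4.5, -300,15,-50,0,0,-4.5, -360,15,-50,0,0,-4.5, -386,15,-50,0,0,-4.5, -386,15,-50,0,0,-4.5, -386,15,-50,0,0,-4.5]' 0.4 50| grep -E "posi|force"
python3 - <<'E'
from h import *
i=cam("wrist");save(i,"wr28");print(get_state()["position"])
E
```

```text
position: [0.482, -0.4203, 0.2302]
contact_force: [0.1, 0.1, 0.8]
[ 0.48221767 -0.41996953  0.23059337]
```

View pics/wr28.png

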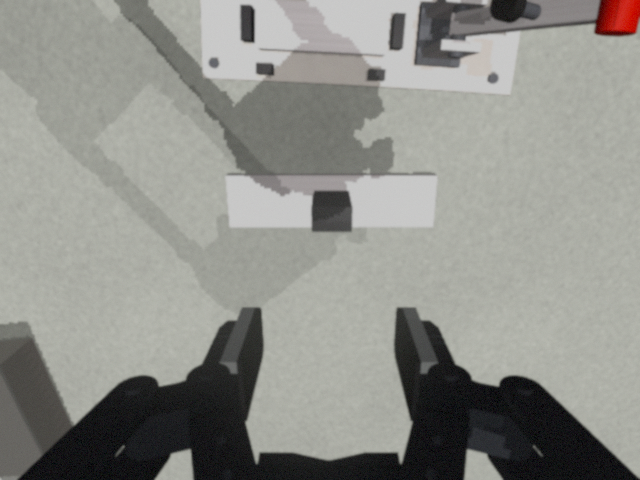

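Run:
```python
from h import *
i=cam("wrist")
S=onplane(i,[(226,175),(437,174),(434,228),(230,228)],.008)[:,:2];print(S.round(4),S.mean(0),[np.degrees(np.arctan2(*(S[a]-S[b])[::-1])) for a,b in((1,0),(2,3))])
g=cv2.cvtColor(i["frame"],cv2.COLOR_RGB2GRAY)[180:240,300:365]
cv2.imwrite("pics/bl.png",cv2.resize(cv2.convertScaleAbs(g,alpha=2),None,fx=8,fy=8,interpolation=cv2.INTER_CUBIC))
```

```text
[[ 0.3935 -0.4034]
 [ 0.5724 -0.3925]
 [ 0.5765 -0.4404]
 [ 0.396  -0.4506]] [ 0.48460047 -0.42171514] [np.float64(3.5014310175881427), np.float64(3.2318124489898947)]
```

View pics/bl.png

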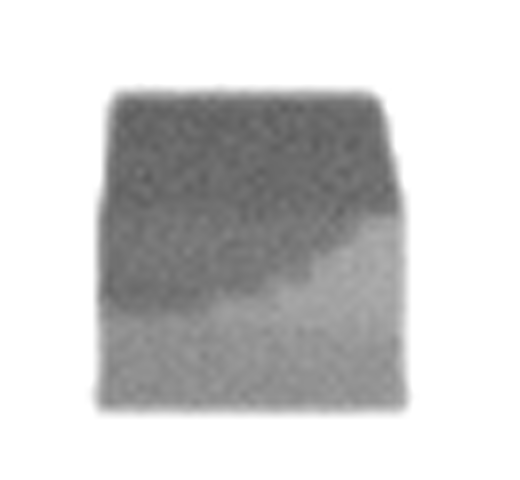

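Run:
```python
from h import *
i=cam("wrist");print(onplane(i,[(331.7,218.5),(312.5,231),(351,231)],.062))
tgt(0.4840,-0.4217,0.046,3.35)
```

```text
[[ 0.48440496 -0.42125913  0.062     ]
 [ 0.47062703 -0.43179646  0.062     ]
 [ 0.49940701 -0.43016278  0.062     ]]
row [ -1.9   1.5 185.2] [-0.  -0.  -0.2] | dist 185 q6 -0.88
```

```bash
python3 -m jog '[-2,1.5,60,0,0,-0.2, -2,1.5,120,0,0,-0.2, -2,1.5,165,0,0,-0.2, -2,1.5,185,0,0,-0.2, -2,1.5,185,0,0,-0.2, -2,1.5,185,0,0,-0.2]' | grep -E "posi|force"
python3 - <<'E'
from h import *
i=cam("wrist");save(i,"wr29");print(get_state()["position"])
E
```

```text
position: [0.4848, -0.4236, 0.0476]
contact_force: [0.2, 0.5, 0.1]
[ 0.4849187  -0.42390529  0.047898  ]
```

View pics/wr29.png

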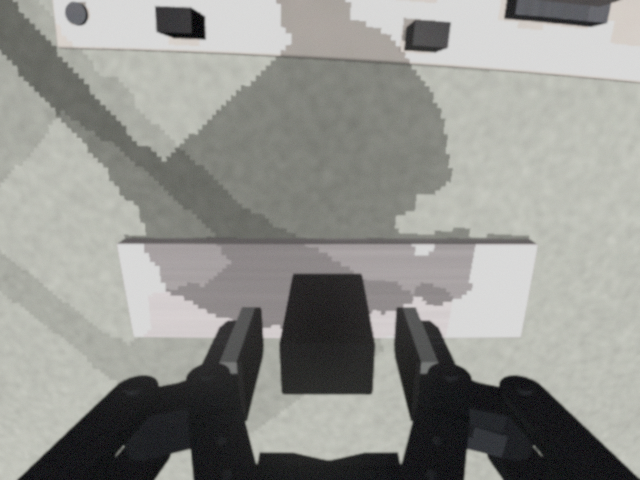

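```bash
python3 -m jog '[2,0,0,0,0,0, 2,0,0,0,0,0]'| grep posi;  python3 -m jog '[0,0,0,0,0,0,0,0,0,0,0,0,0,0,0,0,0,0,0,0,0,0,0,0]' 1 60; python3 -m jog '[0,0,-15,0,0,0, 0,0,-50,0,0,0, 0,0,-110,0,0,0, 0,0,-170,0,0,0,  0,0,-200,0,0,0, 0,0,-200,0,0,0, 0,0,-200,0,0,0, 0,0,-200,0,0,0]'
python3 - <<'E'
from h import *
i=cam("wrist");save(i,"wr30");print(get_state()["position"])
tgt(0.5245,-0.036,0.24,88.56)
E
```

```text
position: [0.484, -0.4215, 0.0471]
clock: 50.15
position: [0.4841, -0.4217, 0.0467]
ee_rot: [0.001, 0.686, 0.727, -0.0]
contact_force: [-0.4, 0.7, 5.1]
width: 0.0295
clock: 51.15
position: [0.4829, -0.4205, 0.2434]
ee_rot: [-0.003, 0.686, 0.727, 0.0]
contact_force: [-0.2, -0.9, -2.7]
width: 0.0292
[ 0.4830516  -0.42072249  0.24368447]
row [381.7  63.6   4.8] [  0.   -0.3 -85.3] | dist 387 q6 -0.88
```

View pics/wr30.png

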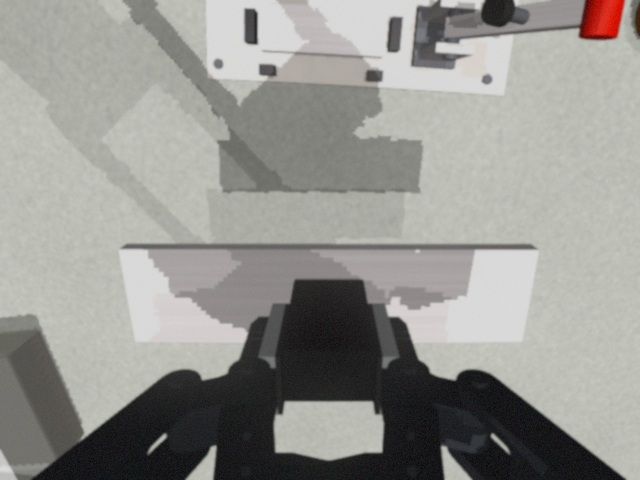

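```bash
python3 -m jog '[50,8,5,0,0,0, 100,16,5,0,0,0, 150,24,5,0,0,-10, 200,32,5,0,0,-20, 250,40,5,0,0,-30, 300,50,5,0,0,-40, 350,60,5,0,0,-50, 382,69,5,0,0,-60, 382,69,5,0,0,-70, 382,69,5,0,0,-80]'| grep -E "posi|force";python3 -m jog '[0,0,0,0,0,-5.3,0,0,0,0,0,-5.3,0,0,0,0,0,-5.3]';  python3 - <<'E'
from h import *
i=cam("wrist");save(i,"wr31");print(get_state()["position"],get_state()["qpos"])
tgt(0.5305,-0.036,0.12,88.56)
E
```

```text
position: [0.5301, -0.0352, 0.2399]
contact_force: [0.4, 0.2, -3.0]
clock: 52.82
position: [0.5303, -0.0361, 0.2405]
ee_rot: [-0.001, 0.013, 1.0, 0.0]
contact_force: [-0.2, 1.6, -3.3]
width: 0.0292
[ 0.53043522 -0.03611206  0.24065287] [-1.98826828e-01  2.16924085e-01  1.61122457e+00 -8.78725657e-05
  1.31422358e+00 -1.74415855e+00]
row [-2.000e-01  1.000e-01  1.207e+02] [ 0. -0. -0.] | dist 121 q6 -1.74
```

View pics/wr31.png

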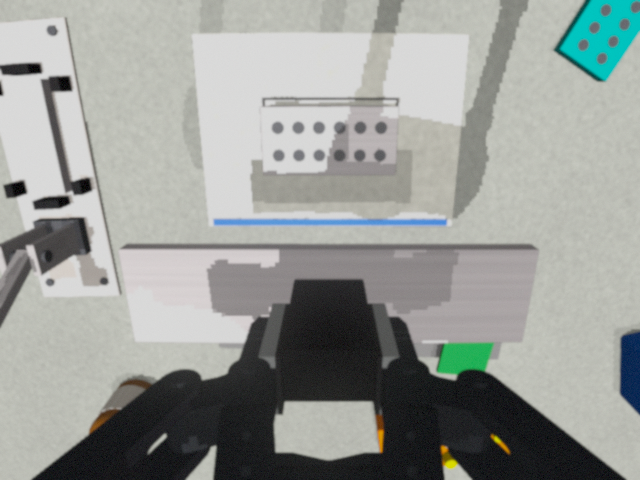

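Run:
```python
from h import *
i=cam("wrist");p,Rc=tool();print(p)
zt=p[2]-.0387
E=onplane(i,[(122,249),(537,249),(525,341),(135,341)],zt)[:,:2];print(E.round(4),E.mean(0),np.degrees(np.arctan2(*(E[0]-E[1])[::-1])))
P,W=dots(i,.056,(260,110,400,170),amax=500);print(fitdots(W))
```

```text
[ 0.53048257 -0.03613094  0.24080288]
[[ 0.5044 -0.1242]
 [ 0.5087  0.0536]
 [ 0.5545  0.0548]
 [ 0.5501 -0.127 ]] [ 0.5294141  -0.03570857] -91.39091448418625
(array([ 0.47629267, -0.03618934]), array([ 0.4763428 , -0.03466358]), 88.61941528320312, (75.32304382324219, 20.257078170776367), 10)
```

```bash
python3 -m jog '[0,0,60,0,0,0, 0,0,115,0,0,0, 0,0,150,0,0,0, 0,0,170,0,0,0, 0,0,174,0,0,0, 0,0,174,0,0,0, 0,0,174,0,0,0]'
python3 - <<'E'
from h import *
i=cam("wrist");save(i,"wr32");p,Rc=tool();print(p)
E
```

```text
clock: 53.8
position: [0.5316, -0.0363, 0.0683]
ee_rot: [0.001, 0.012, 1.0, -0.0]
contact_force: [-0.9, 0.1, -2.6]
width: 0.0292
[ 0.53148874 -0.03627465  0.06828469]
```

View pics/wr32.png

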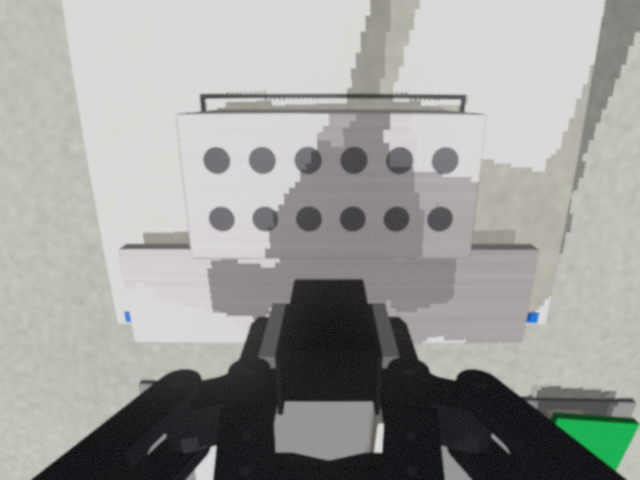

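```bash
python3 -m jog '[0,0,8,0,0,0,0,0,8,0,0,0,0,0,8,0,0,0]'| grep -E "posi|force"; python3 -m jog '[0,0,1.5,0,0,0,0,0,1.5,0,0,0]'| grep -E "posi|force"; python3 -m jog '[0,0,1,0,0,0,0,0,1,0,0,0]'| grep -E "posi|force"
```

```text
position: [0.5305, -0.0361, 0.059]
contact_force: [-0.5, -0.1, -2.4]
position: [0.5306, -0.0361, 0.0575]
contact_force: [0.1, 0.9, -3.6]
position: [0.5307, -0.0361, 0.0566]
contact_force: [-0.1, 0.6, -2.1]
```

```bash
python3 -m jog '[3,0,0.5,0,0,0,3,0,0.5,0,0,0]'| grep -E "posi|force"; python3 -m jog '[1,0,0,0,0,0,1,0,0,0,0,0]'| grep -E "posi|force"; python3 -m jog '[1,0,0,0,0,0,1,0,0,0,0,0]'| grep -E "posi|force"
```

```text
position: [0.5285, -0.0362, 0.0567]
contact_force: [1.7, -0.4, 0.6]
position: [0.5275, -0.0362, 0.0566]
contact_force: [2.5, -0.9, 2.6]
position: [0.5266, -0.0362, 0.0567]
contact_force: [3.4, -0.5, 4.4]
```

```bash
python3 -m jog '[0.7,0,-0.7,0,0,0,0.7,0,-0.7,0,0,0]'| grep -E "posi|force"; python3 -m jog '[0.7,0,0,0,0,0,0.7,0,0,0,0,0]'| grep -E "posi|force"
python3 - <<'E'
from h import *
i=cam("wrist");save(i,"wr33");p,Rc=tool();print(p)
E
```

```text
position: [0.5249, -0.036, 0.0567]
contact_force: [3.6, -0.9, 1.1]
position: [0.5244, -0.036, 0.0567]
contact_force: [4.6, -0.9, -1.1]
[ 0.5243668  -0.0360015   0.05670227]
```

View pics/wr33.png

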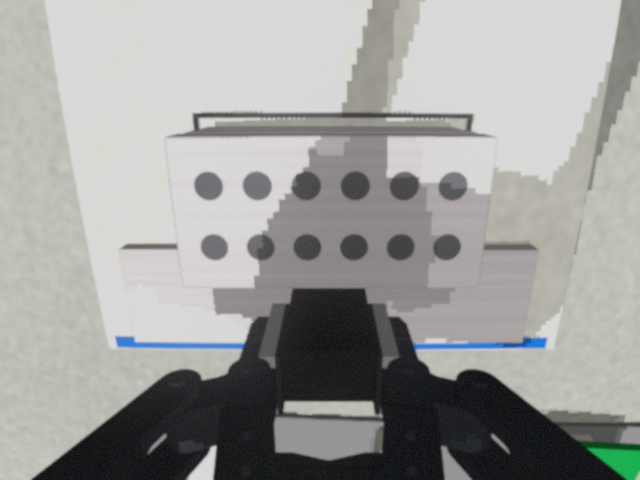

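Run:
```python
from h import *
i=cam("wrist");p,Rc=tool();print(p)
P,W=dots(i,.056,(170,140,490,270),amax=1500);print(P.round().tolist(),fitdots(W))
print("outline far",onplane(i,[(194,115),(473,115)],.01).round(4))
E=onplane(i,[(122,249),(537,249),(525,341),(135,341)],.018)[:,:2];print(E.round(4),E.mean(0),np.degrees(np.arctan2(*(E[0]-E[1])[::-1])))
```

```text
[ 0.52424924 -0.03596343  0.05663903]
[[306.0, 185.0], [208.0, 186.0], [257.0, 185.0], [355.0, 185.0], [405.0, 186.0], [452.0, 186.0], [286.0, 195.0], [280.0, 202.0], [269.0, 221.0], [260.0, 246.0], [214.0, 247.0], [307.0, 247.0], [354.0, 247.0], [400.0, 247.0], [446.0, 247.0]] (array([ 0.4745988 , -0.03764847]), array([ 0.47538916, -0.03443623]), 88.60353088378906, (75.5790023803711, 20.242115020751953), 15)
outline far [[ 0.4447 -0.0884  0.01  ]
 [ 0.4473  0.0238  0.01  ]]
[[ 0.4985 -0.1242]
 [ 0.5026  0.0538]
 [ 0.5484  0.055 ]
 [ 0.5443 -0.127 ]] [ 0.52343182 -0.03560286] -91.3173572625434
```

```bash
python3 -m jog '[-0.3,0,0.7,0,0,0,-0.3,0,0.7,0,0,0]'| grep -E "posi|force"; python3 -m jog '[0,0,0,0,0,0,0,0,0,0,0,0,0,0,0,0,0,0]' 0.4
python3 - <<'E'
from h import *
i=cam("wrist");save(i,"wr34")
E
```

```text
position: [0.5243, -0.036, 0.0566]
contact_force: [2.7, -0.3, 5.8]
clock: 56.7
position: [0.5233, -0.0358, 0.0555]
ee_rot: [-0.001, 0.012, 1.0, 0.0]
contact_force: [-0.1, -0.1, -0.4]
width: 0.0515
```

View pics/wr34.png

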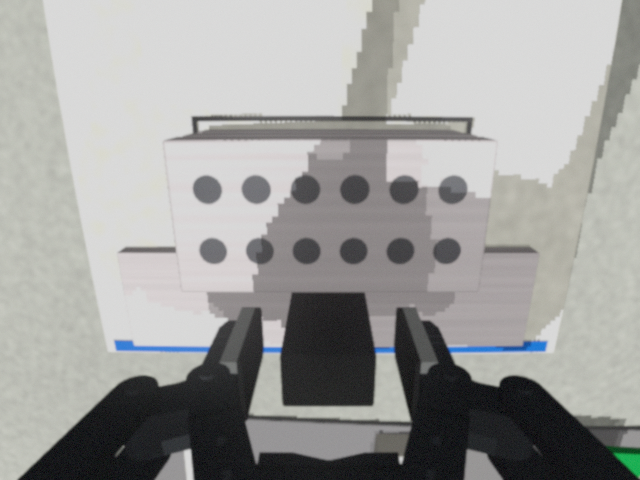

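Released cleanly. Rise and look from above and from the sides.

```bash
python3 -m jog '[0,0,-40,0,0,0, 0,0,-90,0,0,0, 0,0,-150,0,0,0, 0,0,-200,0,0,0, 80,0,-210,0,0,0, 80,0,-210,0,0,0, 80,0,-210,0,0,0]'
python3 - <<'E'
from h import *
i=cam("wrist");save(i,"wr35");save(cam("side"),"sd35")
E
```

```text
clock: 57.62
position: [0.4435, -0.0338, 0.2662]
ee_rot: [0.0, 0.012, 1.0, -0.0]
contact_force: [-0.1, 1.1, -0.2]
width: 0.0512
```

View pics/wr35.png

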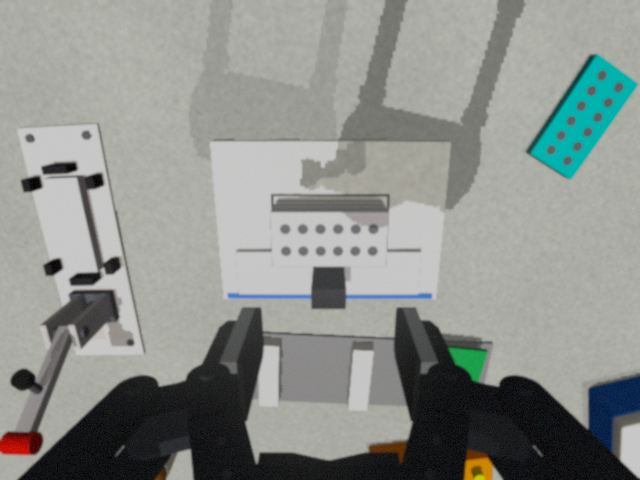

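View pics/sd35.png

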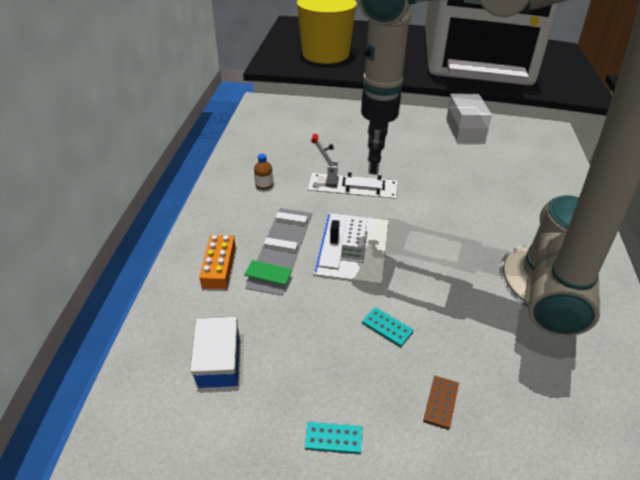

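Run:
```python
from h import *
tgt(0.5015,-0.03,0.2,-1.44)
```

```text
row [-55.9   5.5  65.8] [ -0.   0. -90.] | dist 87 q6 -1.78
```

```bash
python3 -m jog '[-56,5.5,0,0,0,10, -56,5.5,0,0,0,20, -56,5.5,0,0,0,30, -56,5.5,20,0,0,40, -56,5.5,40,0,0,50, -56,5.5,60,0,0,60, -56,5.5,60,0,0,70, -56,5.5,60,0,0,80, -56,5.5,60,0,0,90, -56,5.5,60,0,0,90]'; python3 -m jog '[0,0,0,0,0,0,0,0,0,0,0,0]'|grep pos
python3 - <<'E'
from h import *
i=cam("wrist");save(i,"wr36")
f=i["frame"][120:330,240:420];cv2.imwrite("pics/z36.png",cv2.resize(f[:,:,::-1],None,fx=2.85,fy=2.85,interpolation=cv2.INTER_CUBIC))
E
```

```text
clock: 58.98
position: [0.5017, -0.0299, 0.205]
ee_rot: [-0.0, 0.715, 0.699, -0.0]
contact_force: [0.5, -0.4, -0.1]
width: 0.0513
position: [0.5009, -0.0299, 0.2058]
```

View pics/z36.png

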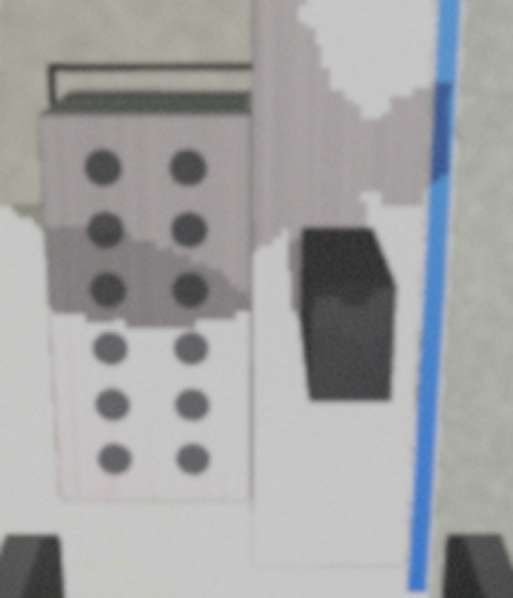

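View pics/wr36.png

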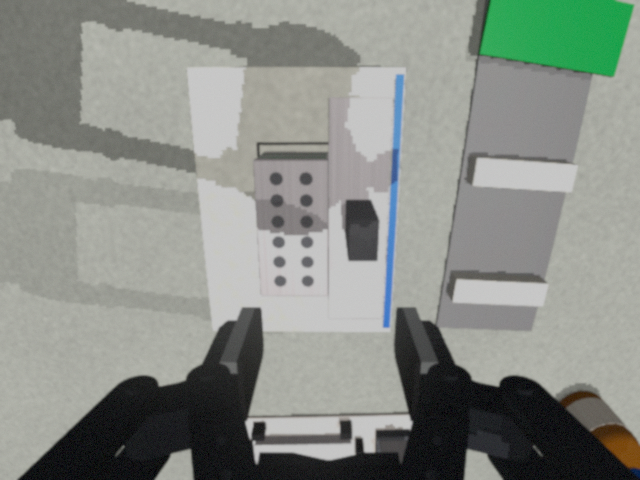

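Run:
```python
from h import *
i=cam("wrist");p,_=tool()
P,W=dots(i,.056,(260,165,325,295),amax=400);f=fitdots(W);print("top plate",f)
S=onplane(i,[(329.5,98),(394,97),(385,319),(329,318)],.018)[:,:2];print("se",S.round(4),S.mean(0))
u=np.array([np.cos(np.radians(88.6)),np.sin(np.radians(88.6))]);n=np.array([u[1],-u[0]])
print("d from plate: n",(S.mean(0)-f[1])@n,"along",(S.mean(0)-f[1])@u)
O=onplane(i,[(258,143)],.01)[0,:2];print("outline corner",O, "centre",O-u*.056+n*.031)
e=S[0]-S[3];print("ang",np.degrees(np.arctan2(e[1],e[0])))
save(cam("top"),"tp36")
i=cam("side");f=i["frame"][200:300,300:410];cv2.imwrite("pics/s36.png",cv2.resize(f[:,:,::-1],None,fx=6,fy=6,interpolation=cv2.INTER_CUBIC))
```

```text
top plate (array([ 0.47289771, -0.03490768]), array([ 0.47489319, -0.03497467]), 88.60274505615234, (75.25409698486328, 20.134239196777344), 10)
se [[ 0.503   0.0534]
 [ 0.5496  0.0532]
 [ 0.5471 -0.1285]
 [ 0.4988 -0.1264]] [ 0.524621   -0.03706183]
d from plate: n 0.04976396289318535 along -0.0008715858440413683
outline corner [0.44769806 0.02186878] centre [ 0.4773206 -0.0348719]
ang 88.63025343325488
```

View pics/s36.png

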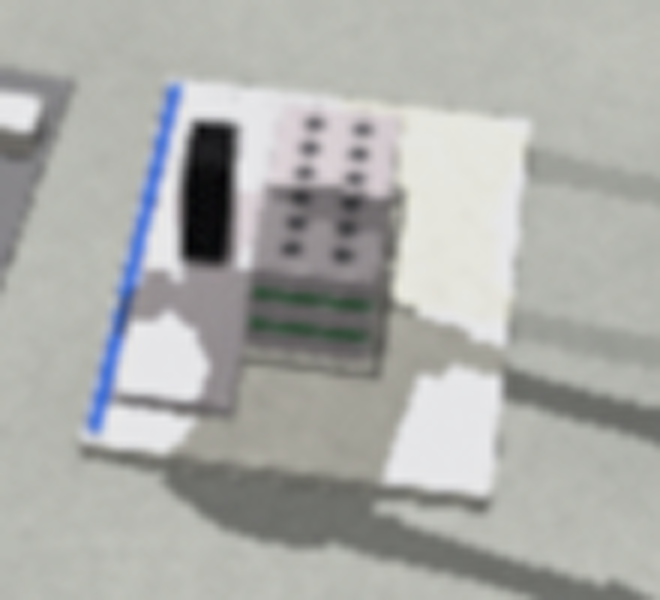

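View pics/tp36.png

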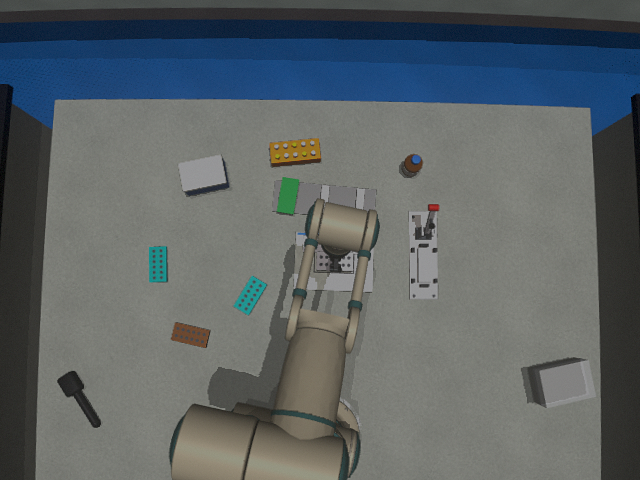

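```bash
python3 -m jog '[60,0,0,0,0,0, 120,0,30,0,0,0, 120,0,70,0,0,0, 120,0,105,0,0,0, 120,0,105,0,0,0, 120,0,105,0,0,0, 120,0,105,0,0,0]'|grep -E "pos|force"
python3 - <<'E'
from h import *
i=cam("wrist");save(i,"wr37")
E
```

```text
position: [0.505, 0.0899, 0.1028]
contact_force: [-0.5, -0.1, -0.8]
```

View pics/wr37.png

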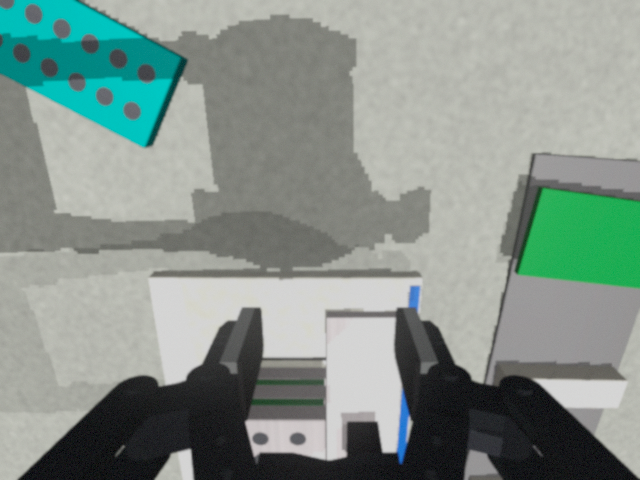

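Run:
```python
from h import *
i=cam("wrist")
f=i["frame"][300:450,245:375];cv2.imwrite("pics/z37.png",cv2.resize(f[:,:,::-1],None,fx=4,fy=4,interpolation=cv2.INTER_CUBIC))
```

```text
(no output)
```

View pics/z37.png

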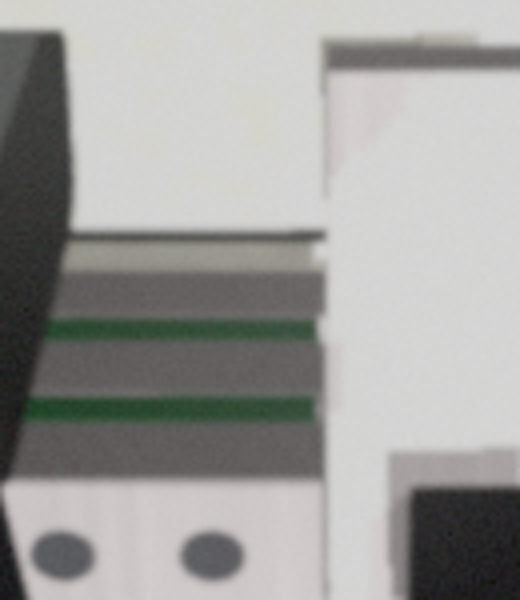

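```bash
python3 -m jog '[0,0,-80,0,0,0,0,0,-120,0,0,0,0,0,-120,0,0,0,0,0,-120,0,0,0,0,0,-120,0,0,0]'
python3 - <<'E'
from h import *
i=cam("side");save(i,"sd38");i=cam("wrist");save(i,"wr38")
E
```

```text
clock: 61.02
position: [0.5025, 0.09, 0.2197]
ee_rot: [-0.001, 0.716, 0.698, -0.001]
contact_force: [0.7, 0.1, 0.1]
width: 0.0515
```

View pics/sd38.png

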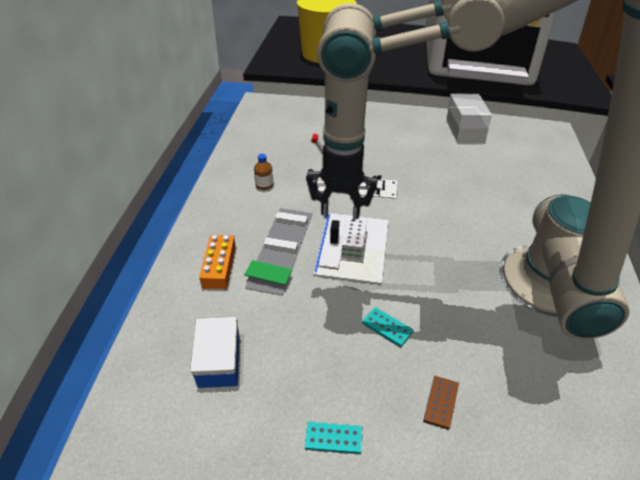

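The side view shows the scene in order: stack and straightedge on the board, the red knob of the open clamp at (315,137), and the bottle, boxes and spare sheet in their places.

Run:
```python
from rig import *
print(sign_off())
```

```text
the job is handed in; nothing more can be done
None
```

The job is handed in; no verdict came back. I flipped the clamp open, laid the clamped plate in the outline and stacked on it sheet, plate, sheet, plate. Only two loose white plates were present, so the third sheet stays on the rack. I then laid the straightedge against the blue-stripe side and let go, at about 61 s on the clock.

**Last checks:**
- **Clamp:** it was still standing open in the pictures. I did not measure its angle.
- **Stack:** before the straightedge went on, the plates were within about 1 mm of each other and of the outline, at about 88.6° to match the board. Pushing the straightedge in moved the top plate about 1.5 mm, to roughly 2 mm from the outline centre. I did not re-measure the bottom plate after that.
- **Straightedge:** the end-on close-up shows it practically touching the bottom plate, parallel to it and centred within about 2 mm.
- **Bystanders:** the bottle, tip box and tube rack look unmoved in the pictures.

**Two disagreements or slips:**
- Two wrist-camera estimates of the straightedge's distance from the top plate differed. I got 48.0 mm while still holding it and 49.8 mm afterwards, the second with two wells undetected. Both are within the limit, and I trust the close-up.
- When placing the bottom plate, the fingertips pressed the board with about 36 N. The plate dropped an estimated 5 mm and landed within 1 mm of the outline centre.

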